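Pack the bronze mounts and stack the find boxes

ROBOT

A 7-joint arm with a two-finger parallel gripper is mounted at the origin on the work surface. World frame = base frame: x ahead of the robot, y to its left, z up, the work surface at z = 0. Lengths are in m, angles in rad, forces in N, time in s.
With the tool pointing down it reaches from about 0.4 to 0.925 m from the base axis. Payload 4.1 kg.
Tool frame: the origin (TCP) lies midway between the tips of the shut fingers; the grasp point (between the pads) lies bot.grasp_offset behind it (bot.grasp_offset is the distance from the TCP to the grasp point, in m); z points along the fingers, y is the line along which they close (so a half turn about z gives the same grasp; the last joint's range is limited). The gripper opens to 85 mm and grips with 20 to 120 N. Pads are 22 mm wide; open, the fingers measure 114 mm over their backs; the gripper's body (76 mm by 85 mm) begins 54 mm behind the grasp point. The pads swing forward as they close: fully open they stand 13 mm farther back than shut.
Start: joints at [-1.223, 0.398, 0.045, 1.537, -0.019, 1.207, -0.051], TCP at [0.281, 0.586, 0.231] pointing down, gripper open.
Joint ranges: [-2.82, 2.82], [-0.49, 2.23], [-1.37, 1.46], [0, 2.46], [-1.36, 4.5], [0.23, 2], [-2.94, 2.94]. Speed limits (rad/s): [2.57, 2.57, 3.14, 3.14, 3.14, 3.14, 3.14].

INTERFACE

Orientations are given as a rotation vector (axis times angle).
In Python, from rig import read_state, imaging, workorder, spotter, bot gives the robot as it stands.
- The arm moves only by the shell command python3 -m inch 'ROWS' [OPENING]. ROWS is JSON, a list of rows, each an object of numbers: "dx", "dy", "dz": the shift along the world's x, y, z in m; "turn": the turn about the world's z in degrees. In form: [{"dx": .., "dy": .., "dz": .., "turn": ..}, ...]. A call has 1 to 20 rows; each row shifts and turns the commanded pose from where the row before left it; what a row does not reach is not made up. A row lasts 1/10 s, in which the tool goes at most 50 mm and 8.59 degrees, less where a joint would pass 70% of its speed; a pose out of reach is approached as far as the arm can. A call is refused whole if a number of a shift passes 0.05 or a number of a turn 8.59, either way. A call with a gripper value outside its range is refused whole. OPENING is the gripper's target within -1 to 1 (fully open at 1, half-way at 0, shut at -1), set as the call begins (- or left out, the last holds). The fingers move at their own pace and stop on an object; the grip force is fixed at half the most. Time passes only in rows, so rows that do not move let the fingers close. It gives the time, the measured TCP pose, the force, the opening and the grip force at its end, in the units of the state.
- read_state(): the state, without advancing time (a new reading comes with each control period).
- imaging.camera(name): name is "side" or "top"; returns the picture (420x560x3 uint8, red, green, blue); there is no depth.
- imaging.camera_info(name): a dict with "mtx" (3x3 intrinsics, pixels), "k1" (the pictures are not rectified: a ray, as slopes to the right and down, at radius r is drawn at 1 + k1 r^2 times it, then the intrinsics apply), "rvec" (rotation vector, rad) and "tvec" (3), from world to camera coordinates, as OpenCV has them. Camera axes: x right, y down, z forward; pixel columns grow to the right and rows downward; lengths in m; the calibration is good to about 2 mm. A picture is of the moment at which its call begins. camera_info takes no time and is no camera call.
- workorder.job_done(): hands the job in; it is judged then, once.
Trained networks look in the newest picture that a camera, given by its name, has taken for a name from the list of things; names that differ only in an ending like _2 or _b are one class to them, and where a whole thing is asked for, a point or a joint stands for the part that bears it (a point fixed in the world has none). Each returns a list of dicts, best first, with "conf" (0 to 1); they miss things now and then, are a little off and sometimes report something else, mostly with a low value. They report only what shows in the picture. A call takes as long as a camera call. They do not tell look-alikes from the thing itself.
- spotter.trace(camera, target): "pixels" (420x560 bool, what is visible of it) and "pixel" ([row, column] in pixels, amid what is visible of it).
The state is a dict: "time": time; "joints": joint angles; "joint_vel": joint speeds; "tau": joint torques, N m; "eef_pos": TCP position; "eef_rot": TCP orientation; "contact_force": force on the tool from outside, world axes, zero at the start; "torque": the same for the moment, N m; "gripper_width": finger opening in m; "grasp_force": force on a finger pad.
Only numpy, scipy, OpenCV 4.12 (cv2) and the standard library are available. Lean on these libraries where they do the work, as an engineer would, in place of code of your own. Each camera call takes 0.05 s, during which the arm holds its last target. There are 200 camera calls.

TASK

Get today's bronzes ready for the store: take every closed coloured find box (some stand in the way in the white tray) and stack it upright and squarely on the pale box of the column on the cork board, in any order, one box wide. And fill the tray with all the bronze plates, lugs up, turned and arranged so that every one lies flat on the tray's floor side by side. Do not disturb the bottle, the bronze axle cap or the dish.

Things in the scene. Friction and masses are not known exactly. Their poses are not given: they have to be found in the camera images.
- tray: White fixed open tray with grey-blue floor. Origin: centre of its underside; floor top at z 6 mm. Floor 135 (x) x 180 (y) mm; walls lean out 0.3 rad, end 20 mm above the bench, outside about 157 x 202. The floor is 3 x 4 cells of 45 mm; each plate is a set of such cells less 3 mm all round, and the plates present make up all 12 cells.
- long_left: Large L-shaped bronze plate, green patina, 8 thick, 129 x 84 overall, arms 39 wide, 0.5 kg. In its frame, mm: rectangles x -53.5..75.5, y -29.5..9.5 (arm) and x -53.5..-14.5, y 9.5..54.5 (foot). One of this and its mirror image (the other long plate) is present. Upright lug to grip: 36 (x) x 14 (y), from z 8 to z 44. Origin: underside, below the lug's centre; z up.
- long_right: Large L-shaped bronze plate, green patina, 8 thick, 129 x 84 overall, arms 39 wide, 0.5 kg. In its frame, mm: rectangles x -53.5..75.5, y -9.5..29.5 (arm) and x -53.5..-14.5, y -54.5..-9.5 (foot). One of this and its mirror image (the other long plate) is present. Upright lug to grip: 36 (x) x 14 (y), from z 8 to z 44. Origin: underside, below the lug's centre; z up.
- corner_brown: Brown. L-shaped bronze plate with equal arms, 8 thick, 84 x 84 overall, arms 39 wide, 0.4 kg. In its frame, mm: rectangles x -33.5..50.5, y -30.5..8.5 and x -33.5..5.5, y 8.5..53.5. Upright lug to grip: 36 (x) x 14 (y), from z 8 to z 44. Origin: underside, below the lug's centre; z up.
- corner_gold: Golden. Same shape as the brown one. L-shaped bronze plate with equal arms, 8 thick, 84 x 84 overall, arms 39 wide, 0.4 kg. In its frame, mm: rectangles x -33.5..50.5, y -30.5..8.5 and x -33.5..5.5, y 8.5..53.5. Upright lug to grip: 36 (x) x 14 (y), from z 8 to z 44. Origin: underside, below the lug's centre; z up.
- strip: Flat straight grey bronze plate 84 (x) x 39 (y) x 8 mm, about 0.3 kg. Upright lug to grip: 36 (x) x 14 (y), from z 8 to z 44. Origin: underside, below the lug's centre; z up.
- box_blue: Blue closed lidded card find box, 88 (x) x 54 (y) x 40 (z) mm, about 0.16 kg, paper label on its lid. Origin: centre of its underside. It may be absent.
- box_red: Red closed lidded card find box, 88 (x) x 54 (y) x 40 (z) mm, about 0.16 kg, paper label on its lid. Origin: centre of its underside. It may be absent.
- box_green: Green closed lidded card find box, 88 (x) x 54 (y) x 40 (z) mm, about 0.16 kg, paper label on its lid. Origin: centre of its underside. It may be absent.
- column: Fixed base of the column: cork board 130 (x) x 96 (y) x 8 mm with a pale closed box 88 (x) x 54 (y) x 40 mm fixed on its middle, same axes. Origin: centre of the board's underside, on the bench. It stands at the far left or far right of the work.
- column_top (a point): Centre of the top of the pale box, 48 mm above the bench; axes as the column's.
- solvent: Bystander: amber bottle 48 mm across, 110 tall; origin at its underside.
- axle_cap: Bystander: bronze axle cap standing on its 80 mm flange, 85 tall; origin at its underside.
- dish: Bystander: white ceramic bowl 90 mm across, 35 tall; origin at its underside.
There are look-alikes about, which are no part of the job. What is shaped like the long_right but purple is not meant.

How it is judged:
At the end, for the whole second after the job is handed in: Every plate present lies flat on the tray floor (underside no more than 3.5 mm above it, tilt under 0.06 rad, origin over the floor) and every box present stands upright on the column, centred within 12 mm of the pale box and turned less than 0.15 rad from it, at rest (x of long_left in the frame of tray between -0.0675 and 0.0675 m and y of long_left in the frame of tray between -0.09 and 0.09 m and z of each of long_left, long_right, corner_brown, corner_gold, strip in the frame of tray below 0.0095 m and angle between each of long_left, long_right, corner_brown, corner_gold, strip, box_blue, box_red, box_green's own z axis and vertical below 0.06 rad and x of long_right in the frame of tray between -0.0675 and 0.0675 m and y of long_right in the frame of tray between -0.09 and 0.09 m and x of corner_brown in the frame of tray between -0.0675 and 0.0675 m and y of corner_brown in the frame of tray between -0.09 and 0.09 m and x of corner_gold in the frame of tray between -0.0675 and 0.0675 m and y of corner_gold in the frame of tray between -0.09 and 0.09 m and x of strip in the frame of tray between -0.0675 and 0.0675 m and y of strip in the frame of tray between -0.09 and 0.09 m and horizontal distance between each of box_blue, box_red, box_green and column_top below 0.012 m and angle between the x axis of each of box_blue, box_red, box_green and the x axis of column, either way round below 0.15 rad and z of each of box_blue, box_red, box_green in the frame of column_top above -0.004 m and linear speed of each of box_blue, box_red, box_green below 0.02 m/s); the robot touches nothing.
It fails at once if a bystander (bottle, axle cap or dish) was moved by more than 30 mm (distance of any of solvent, axle_cap, dish from where it was at the start of the episode above 0.03 m).
Of long_left, long_right only 1 to 1 are there at a start; the rules pass over those that are not, and their reading is None.
Of box_blue, box_red, box_green only 2 to 3 are there at a start; the rules pass over those that are not, and their reading is None.
At some moment in a run one of long_left, long_right, corner_brown, corner_gold, strip may be knocked a few centimetres aside while the robot is not near it.
Once in a run the grip may slacken for a moment while it holds something.
It also fails if it takes over 210 s, if anything falls off the work surface, if the arm or the gripper's body presses on something with over 40 N, if the wrist force passes 120 N, or if a joint passes its speed limit or range.

## Working session

There is one attempt and no reset: what is moved stays moved. The work goes in short steps, Python scripts to look and compute and a shell command to move; the robot and the scene stay as the last step left them, time stands still between calls to the robot, and variables do not carry over. Pictures are saved under pics/ and viewed, at most 14 in all, crops included, and the job is handed in when it is done.

```bash
mkdir -p pics; ls; python3 - <<'E'
from rig import read_state, imaging, workorder, spotter, bot
import cv2
for n in("top","side"):
    im=imaging.camera(n); cv2.imwrite(f"pics/{n}0.png",im[:,:,::-1])
    i=imaging.camera_info(n); print(n,i)
s=read_state(); print(s["time"],s["eef_pos"],s["eef_rot"],s["gripper_width"],bot.grasp_offset)
E
```

```text
pics
top {'mtx': array([[395.17478626,   0.        , 268.75467533],
       [  0.        , 395.17478626, 210.02288674],
       [  0.        ,   0.        ,   1.        ]]), 'k1': -0.10410950389253278, 'rvec': array([ 2.13470682, -2.18200489,  0.08414522]), 'tvec': array([-0.07067681,  0.50051683,  1.20121529])}
side {'mtx': array([[494.57787841,   0.        , 276.67251229],
       [  0.        , 494.57787841, 215.80197504],
       [  0.        ,   0.        ,   1.        ]]), 'k1': -0.16501507353017256, 'rvec': array([ 2.24825747, -0.51233329,  0.23392493]), 'tvec': array([-0.48223266,  0.13862562,  1.20811017])}
0.1 [0.2805943  0.58569991 0.23038658] [-6.95805285e-01 -3.06331553e+00  2.67640550e-03] 0.08590058730837766 0.0187
```

View pics/top0.png

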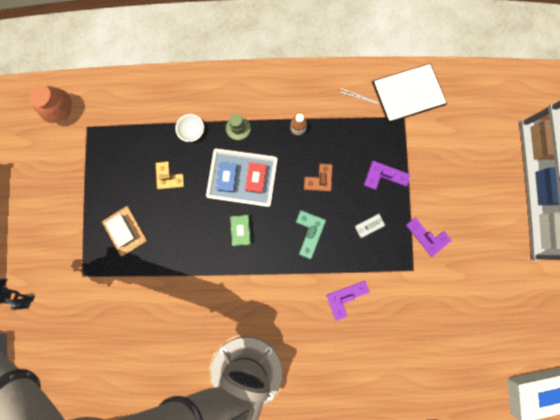

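View pics/side0.png

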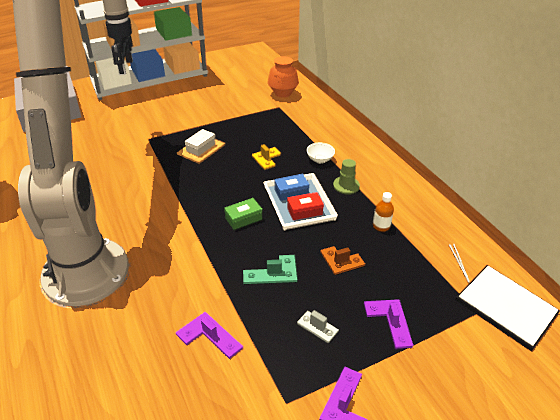

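Top view: the tray is at (242,178) with the blue box at (227,177) and the red box at (256,178). The green box is at (240,230). The plates are long green (311,233), brown (320,178), gold (170,177) and strip (370,226). The column is at (124,231). The bystanders are the dish (190,128), the cap (237,127) and the bottle (299,124). Purple long-plate look-alikes are at (387,176), (429,237) and (347,298). The only green one, at (311,233), fits the description, and I'll confirm it in a crop.

```bash
cat > h.py <<'E'
from rig import read_state, imaging, workorder, spotter, bot
import numpy as np, cv2
from scipy.optimize import minimize
from scipy.spatial.transform import Rotation as Rn
SS=4
def box(x0,x1,y0,y1,z0,z1):return np.array([[x,y,z] for x in(x0,x1) for y in(y0,y1) for z in(z0,z1)])/1000.
lug=box(-18,18,-7,7,8,44)
M=dict(long_left=[box(-53.5,75.5,-29.5,9.5,0,8),box(-53.5,-14.5,9.5,54.5,0,8),lug],
 long_right=[box(-53.5,75.5,-9.5,29.5,0,8),box(-53.5,-14.5,-54.5,-9.5,0,8),lug],
 corner_brown=[box(-33.5,50.5,-30.5,8.5,0,8),box(-33.5,5.5,8.5,53.5,0,8),lug],
 strip=[box(-42,42,-19.5,19.5,0,8),lug],
 box_blue=[box(-44,44,-27,27,0,40)],
 column=[box(-65,65,-48,48,0,8),box(-44,44,-27,27,8,48)],
 tray=[np.vstack([box(-67.5,67.5,-90,90,0,0),box(-78.5,78.5,-101,101,20,20)])])
M['corner_gold']=M['corner_brown'];M['box_red']=M['box_green']=M['box_blue']
for n,r,h in(('solvent',24,110),('axle_cap',40,85),('dish',45,35)):
    a=np.linspace(0,6.28,24); M[n]=[np.array([[r*np.cos(t),r*np.sin(t),z] for t in a for z in(0,h)])/1000]
def proj(P,c):
    i=imaging.camera_info(c)
    return cv2.projectPoints(np.asarray(P,float).reshape(-1,3),i['rvec'],i['tvec'],i['mtx'],np.array([i['k1'],0,0,0.]))[0][:,0]
def unproj(px,c,z):
    i=imaging.camera_info(c);R=cv2.Rodrigues(i['rvec'])[0]
    u=cv2.undistortPoints(np.array([[px]],float),i['mtx'],np.array([i['k1'],0,0,0.]))[0,0]
    d=R.T@[u[0],u[1],1];o=-R.T@i['tvec'];return o+d*(z-o[2])/d[2]
def render(n,p,c,z):
    im=np.zeros((420*SS,560*SS),np.uint8);r=Rn.from_euler('z',p[2]).as_matrix()
    for q in M[n]:
        h=cv2.convexHull(((proj(q@r.T+[p[0],p[1],z],c)+.5)*SS*16).astype(np.float32))
        cv2.fillPoly(im,[np.round(h).astype(np.int32)],1,shift=4)
    return cv2.resize(im.astype(np.float32),(560,420),interpolation=cv2.INTER_AREA)
def fit(n,masks,z=0,p0=None):
    def cost(p):return sum(np.abs(render(n,p,c,z)-m).sum()/m.sum() for c,m in masks.items())/len(masks)
    if p0 is None:
        c,m=next(iter(masks.items()));ys,xs=np.nonzero(m);g=unproj((xs.mean(),ys.mean()),c,z+.01)
        st=sorted(([g[0],g[1],a] for a in np.arange(-np.pi,np.pi,.4)),key=cost)[:4]
    else: st=[p0]
    best=None
    for s in st:
        s=np.array(s,float);sx=np.vstack([s]+[s+d for d in np.diag([.02,.02,.3])])
        r=minimize(cost,s,method='Nelder-Mead',options=dict(initial_simplex=sx,xatol=2e-4,fatol=1e-4))
        if best is None or r.fun<best.fun:best=r
    return best.x,best.fun
def look(tag=None,cams=('top','side')):
    I={c:imaging.camera(c) for c in cams}
    if tag:
        for c in I:cv2.imwrite(f'pics/{c}_{tag}.png',I[c][:,:,::-1])
    return I
def seg(n,c,near=None,minconf=.2,px=40):
    L=spotter.trace(c,n)
    L=[d for d in L if d['conf']>minconf and d['pixels'].sum()>30]
    if near is not None:
        t=proj([near],c)[0];L=[d for d in L if np.hypot(d['pixel'][1]-t[0],d['pixel'][0]-t[1])<px]
    return L
def measure(n,near=None,z=0,cams=('top','side'),p0=None,px=40,verbose=True):
    ms={}
    for c in cams:
        L=seg(n,c,near,px=px)
        if L: ms[c]=L[0]['pixels'].astype(np.float32)
    if not ms: print(n,'not seen');return None
    out=[fit(n,ms,z,p0)]
    p,f=out[0]
    s=''
    if verbose and len(ms)>1:
        for c in ms:
            q,_=fit(n,{c:ms[c]},z,p);s+=f' {c}:{q[0]:.4f},{q[1]:.4f},{np.degrees(q[2]):.1f}'
    print(f'{n} x{p[0]:.4f} y{p[1]:.4f} yaw{np.degrees(p[2]):.1f} xor{f:.3f}',list(ms),s);return p
E
cat > m0.py <<'E'
from h import *
I=look('1')
P=dict(long_right=(311,233),long_left=(311,233),corner_brown=(320,178),corner_gold=(170,177),strip=(370,226),box_blue=(227,177),box_red=(256,178),box_green=(240,230),column=(124,231),tray=(242,178),solvent=(299,124),axle_cap=(237,127),dish=(190,128))
for n,px in P.items():
    g=unproj(px,'top',.01)
    measure(n,[g[0],g[1],.01],z=.006 if n in('box_blue','box_red') else 0)
print(read_state()['time'])
im=np.hstack([cv2.resize(I['top'][y-35:y+35,x-35:x+35],(260,260),interpolation=2) for x,y in((311,233),(387,176),(429,237))])
cv2.imwrite('pics/crop1.png',im[:,:,::-1])
E
time python3 m0.py
```

```text
long_right x0.4272 y-0.2074 yaw157.4 xor0.134 ['top', 'side']  top:0.4268,-0.2081,155.9 side:0.4270,-0.2076,157.1
long_left not seen
corner_brown x0.5938 y-0.2487 yaw-6.1 xor0.111 ['top', 'side']  top:0.5938,-0.2486,-7.9 side:0.5941,-0.2477,-4.9
corner_gold x0.6133 y0.2452 yaw-88.3 xor0.896 ['top', 'side']  top:0.6131,0.2448,-87.2 side:0.1259,2.6384,83.1
strip x0.4453 y-0.3951 yaw115.0 xor0.130 ['top', 'side']  top:0.4465,-0.3958,116.1 side:0.4444,-0.3948,115.1
box_blue x0.6051 y0.0504 yaw-6.4 xor0.091 ['top'] 
box_red x0.6015 y-0.0413 yaw-189.8 xor0.068 ['top', 'side']  top:0.6020,-0.0423,-190.9 side:0.6010,-0.0407,-189.7
box_green x0.4393 y0.0100 yaw182.9 xor0.062 ['top', 'side']  top:0.4397,0.0099,183.8 side:0.4384,0.0106,182.0
column x0.4445 y0.3858 yaw30.7 xor0.059 ['top', 'side']  top:0.4445,0.3854,31.5 side:0.4433,0.3866,29.2
tray x0.6057 y0.0030 yaw-190.0 xor0.903 ['top', 'side']  top:0.6062,0.0042,-190.1 side:0.6056,0.0030,-190.0
solvent x0.7644 y-0.1796 yaw-159.1 xor0.391 ['top', 'side']  top:0.7542,-0.1774,-158.6 side:0.7677,-0.1763,-166.7
axle_cap x0.7705 y0.0137 yaw1.3 xor0.539 ['top', 'side']  top:0.7551,0.0122,13.7 side:0.7705,0.0137,1.3
dish x0.7710 y0.1700 yaw-10.7 xor0.335 ['top', 'side']  top:0.7734,0.1692,-0.9 side:0.7808,0.1874,-44.5
1.5
real	0m28.306s
user	0m34.169s
sys	0m5.907s
```

View pics/crop1.png

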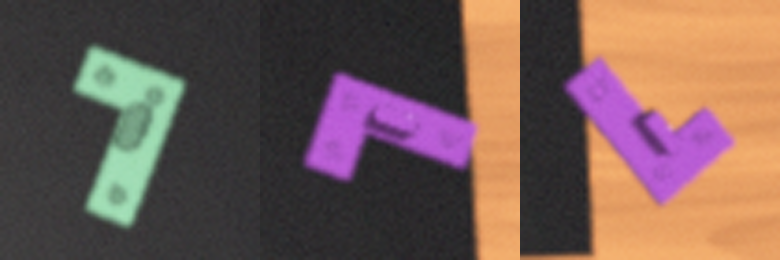

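The crop confirms it: the plate at (311,233) is green with a right-handed foot, so it is long_right, and the others are purple. I'll move the green box first.

```bash
python3 -m inch '[{"dx":0.01,"dy":-0.036,"turn":2},{"dx":0.01,"dy":-0.036,"turn":2},{"dx":0.01,"dy":-0.036,"turn":2},{"dx":0.01,"dy":-0.036,"turn":2},{"dx":0.01,"dy":-0.036,"turn":2},{"dx":0.01,"dy":-0.036,"turn":2},{"dx":0.01,"dy":-0.036,"turn":2},{"dx":0.01,"dy":-0.036,"turn":2},{"dx":0.01,"dy":-0.036,"turn":2},{"dx":0.01,"dy":-0.036,"turn":2},{"dx":0.01,"dy":-0.036,"turn":2},{"dx":0.01,"dy":-0.036,"turn":2},{"dx":0.01,"dy":-0.036,"turn":2},{"dx":0.01,"dy":-0.036,"turn":2},{"dx":0.01,"dy":-0.036,"turn":0.5},{"dx":0.009,"dy":-0.036}]' 1
cat >> h.py <<'E'
def tool():
    s=read_state();R=Rn.from_rotvec(s['eef_rot']).as_matrix();return np.array(s['eef_pos']),np.degrees(np.arctan2(R[1,1],R[0,1])),s
def go(x,y,z,ya):
    "print shift and turn from now to TCP x,y,z with closing line at ya deg (mod 180)"
    p,a,s=tool();t=(ya-a+90)%180-90
    print('t%.1f TCP'%s['time'],p.round(4),'clos %.1f j7 %.2f'%(a,s['joints'][6]),'w %.4f'%s['gripper_width'],'f',np.round(s['contact_force'],1),'SHIFT',np.round([x-p[0],y-p[1],z-p[2]],4),'TURN %.1f'%t)
E
python3 -c "
from h import *
go(.4393,.0100,.012,92.9)"
```

```text
t1.5 TCP [0.2808 0.5862 0.2313] clos 64.4 j7 -0.05 w 0.0854 f [0.9 0.2 0.1] SHIFT [ 0.1585 -0.5762 -0.2193] TURN 28.5invalid input
```

```bash
python3 -m inch '[{"dx":0.01,"dy":-0.036,"dz":0,"turn":2},{"dx":0.01,"dy":-0.036,"dz":0,"turn":2},{"dx":0.01,"dy":-0.036,"dz":0,"turn":2},{"dx":0.01,"dy":-0.036,"dz":0,"turn":2},{"dx":0.01,"dy":-0.036,"dz":0,"turn":2},{"dx":0.01,"dy":-0.036,"dz":0,"turn":2},{"dx":0.01,"dy":-0.036,"dz":0,"turn":2},{"dx":0.01,"dy":-0.036,"dz":0,"turn":2},{"dx":0.01,"dy":-0.036,"dz":0,"turn":2},{"dx":0.01,"dy":-0.036,"dz":0,"turn":2},{"dx":0.01,"dy":-0.036,"dz":0,"turn":2},{"dx":0.01,"dy":-0.036,"dz":0,"turn":2},{"dx":0.01,"dy":-0.036,"dz":0,"turn":2},{"dx":0.01,"dy":-0.036,"dz":0,"turn":2},{"dx":0.01,"dy":-0.036,"dz":0,"turn":0.5},{"dx":0.009,"dy":-0.036,"dz":0,"turn":0}]' 1
python3 -c "
from h import *
go(.4393,.0100,.012,92.9)"
```

```text
time: 3.1
eef_pos: [0.4402, 0.0088, 0.2317]
eef_rot: [-0.08, 3.14, 0.001]
contact_force: [0.4, -0.3, -0.3]
gripper_width: 0.0852
grasp_force: 0.0
t3.1 TCP [0.4402 0.0088 0.2317] clos 92.9 j7 1.51 w 0.0852 f [ 0.4 -0.3 -0.3] SHIFT [-0.0009  0.0012 -0.2197] TURN -0.0
```

Accurate. I'll descend and grip.

```bash
python3 -m inch '[{"dx":-0.001,"dy":0.001,"dz":-0.04,"turn":0},{"dx":0,"dy":0,"dz":-0.04,"turn":0},{"dx":0,"dy":0,"dz":-0.04,"turn":0},{"dx":0,"dy":0,"dz":-0.04,"turn":0},{"dx":0,"dy":0,"dz":-0.03,"turn":0},{"dx":0,"dy":0,"dz":-0.02,"turn":0},{"dx":0,"dy":0,"dz":-0.01,"turn":0},{"dx":0,"dy":0,"dz":0,"turn":0}]' 1
python3 -m inch '[{"dx":0,"dy":0,"dz":0,"turn":0},{"dx":0,"dy":0,"dz":0,"turn":0},{"dx":0,"dy":0,"dz":0,"turn":0},{"dx":0,"dy":0,"dz":0,"turn":0},{"dx":0,"dy":0,"dz":0,"turn":0},{"dx":0,"dy":0,"dz":0,"turn":0},{"dx":0,"dy":0,"dz":0,"turn":0},{"dx":0,"dy":0,"dz":0,"turn":0}]' -1
python3 -c "
from h import *
go(.4445,.3858,.2,120.7)"
```

```text
time: 3.9
eef_pos: [0.4382, 0.0111, 0.0106]
eef_rot: [0.079, -3.139, 0.001]
contact_force: [0.1, 0.5, 1.2]
gripper_width: 0.0851
grasp_force: 0.0
time: 4.7
eef_pos: [0.4402, 0.0113, 0.0128]
eef_rot: [-0.08, 3.138, 0.001]
contact_force: [-1.1, -0.8, 4.7]
gripper_width: 0.0528
grasp_force: 63.1
t4.7 TCP [0.4402 0.0113 0.0128] clos 92.9 j7 1.75 w 0.0528 f [-1.1 -0.8  4.7] SHIFT [0.0043 0.3745 0.1872] TURN 27.8
```

```bash
python3 -m inch '[{"dx":0,"dy":0,"dz":0.03,"turn":0},{"dx":0,"dy":0,"dz":0.04,"turn":0},{"dx":0,"dy":0,"dz":0.04,"turn":0},{"dx":0,"dy":0.025,"dz":0.04,"turn":2},{"dx":0,"dy":0.035,"dz":0,"turn":3},{"dx":0,"dy":0.035,"dz":0,"turn":3},{"dx":0,"dy":0.035,"dz":0,"turn":3},{"dx":0,"dy":0.035,"dz":0,"turn":3},{"dx":0,"dy":0.035,"dz":0,"turn":3},{"dx":0,"dy":0.035,"dz":0,"turn":3},{"dx":0,"dy":0.035,"dz":0,"turn":3},{"dx":0,"dy":0.035,"dz":0,"turn":3},{"dx":0,"dy":0.035,"dz":0,"turn":2},{"dx":0.004,"dy":0.035,"dz":0,"turn":0},{"dx":0,"dy":0,"dz":0,"turn":0},{"dx":0,"dy":0,"dz":0,"turn":0}]'
python3 -c "
from h import *
go(.4445,.3858,.06,120.7)
I=look()
measure('box_green',[.4445,.386,.17],z=.15,px=60)
go(.4445,.3858,.06,120.7)
"
```

```text
time: 6.3
eef_pos: [0.4424, 0.3866, 0.1615]
eef_rot: [0.84, -3.027, 0.001]
contact_force: [1.2, -1.0, -1.4]
gripper_width: 0.0529
grasp_force: 64.1
t6.3 TCP [0.4424 0.3866 0.1615] clos 121.0 j7 1.39 w 0.0529 f [ 1.2 -1.  -1.4] SHIFT [ 0.0021 -0.0008 -0.1015] TURN -0.3
box_green x0.4222 y0.3846 yaw81.8 xor0.791 ['top', 'side']  top:0.4222,0.3846,81.8 side:0.4257,0.3857,78.7
t6.5 TCP [0.4432 0.3846 0.1616] clos 120.8 j7 1.39 w 0.0529 f [ 0.5  0.5 -1.6] SHIFT [ 0.0013  0.0012 -0.1016] TURN -0.1
```

```bash
python3 -m inch '[{"dx":0.001,"dy":0,"dz":-0.04,"turn":0},{"dx":0,"dy":0,"dz":-0.03,"turn":0},{"dx":0,"dy":0,"dz":-0.015,"turn":0},{"dx":0,"dy":0,"dz":-0.01,"turn":0},{"dx":0,"dy":0,"dz":-0.005,"turn":0},{"dx":0,"dy":0,"dz":0,"turn":0},{"dx":0,"dy":0,"dz":0,"turn":0}]'
python3 -m inch '[{"dx":0,"dy":0,"dz":0,"turn":0},{"dx":0,"dy":0,"dz":0,"turn":0},{"dx":0,"dy":0,"dz":0,"turn":0},{"dx":0,"dy":0,"dz":0,"turn":0},{"dx":0,"dy":0,"dz":0,"turn":0},{"dx":0,"dy":0,"dz":0,"turn":0},{"dx":0,"dy":0,"dz":0.04,"turn":0},{"dx":0,"dy":0,"dz":0.05,"turn":0},{"dx":0.02,"dy":-0.04,"dz":0.05,"turn":-2},{"dx":0.02,"dy":-0.04,"dz":0.04,"turn":-4},{"dx":0.02,"dy":-0.05,"dz":0,"turn":-4},{"dx":0.02,"dy":-0.05,"dz":0,"turn":-4},{"dx":0.02,"dy":-0.05,"dz":0,"turn":-4},{"dx":0.02,"dy":-0.05,"dz":0,"turn":-4}]' 1
python3 -c "
from h import *
I=look('2')
measure('box_green',[.4445,.386,.06],z=.048)
measure('box_blue',[.605,.05,.03],z=.006)
measure('box_red',[.60,-.041,.03],z=.006)
go(.605,.05,.018,85)
"
```

```text
time: 7.2
eef_pos: [0.4446, 0.3869, 0.0625]
eef_rot: [-0.836, 3.026, 0.002]
contact_force: [1.2, 0.4, -1.1]
gripper_width: 0.0528
grasp_force: 64.1
time: 8.6
eef_pos: [0.5501, 0.1355, 0.2223]
eef_rot: [-0.24, 3.132, 0.001]
contact_force: [0.1, 0.0, -0.3]
gripper_width: 0.0856
grasp_force: 0.0
box_green x0.4443 y0.3891 yaw213.4 xor0.351 ['top', 'side']  top:0.4444,0.3910,208.8 side:0.4437,0.3860,214.6
box_blue x0.6059 y0.0512 yaw172.0 xor0.097 ['top', 'side']  top:0.6056,0.0496,172.4 side:0.6065,0.0539,169.8
box_red x0.6011 y-0.0404 yaw170.6 xor0.058 ['top', 'side']  top:0.6009,-0.0405,171.9 side:0.6011,-0.0404,170.6
t9.0 TCP [0.5491 0.1394 0.2217] clos 99.1 j7 1.52 w 0.0853 f [-0.4  0.8  0.4] SHIFT [ 0.0559 -0.0894 -0.2037] TURN -14.1
```

View pics/top_2.png

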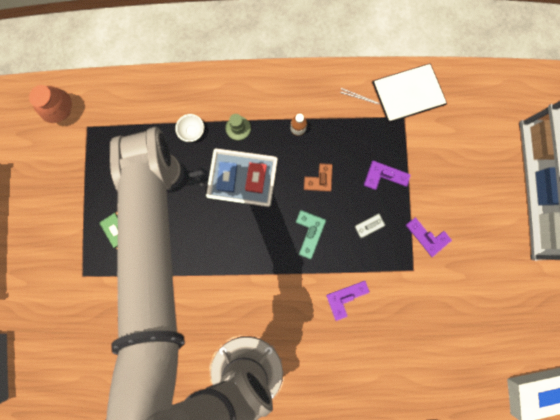

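```bash
python3 -m inch '[{"dx":0.028,"dy":-0.044,"dz":0,"turn":-8},{"dx":0.028,"dy":-0.044,"dz":-0.01,"turn":-8},{"dx":0,"dy":0,"dz":-0.04,"turn":-1},{"dx":0,"dy":0,"dz":-0.04,"turn":0},{"dx":0,"dy":0,"dz":-0.04,"turn":0},{"dx":0,"dy":0,"dz":-0.03,"turn":0},{"dx":0,"dy":0,"dz":-0.02,"turn":0},{"dx":0,"dy":0,"dz":0,"turn":0},{"dx":0,"dy":0,"dz":0,"turn":0}]'
python3 -c "
from h import *
go(.6055,.051,.020,82)
"
```

```text
time: 9.9
eef_pos: [0.6031, 0.0549, 0.0428]
eef_rot: [0.219, 3.134, 0.001]
contact_force: [-0.1, -0.6, 0.3]
gripper_width: 0.0857
grasp_force: 0.0
t9.9 TCP [0.6031 0.0549 0.0428] clos 82.0 j7 1.52 w 0.0857 f [-0.1 -0.6  0.3] SHIFT [ 0.0024 -0.0039 -0.0228] TURN -0.0
```

```bash
python3 -m inch '[{"dx":0.002,"dy":-0.003,"dz":0,"turn":0},{"dx":0,"dy":0,"dz":-0.012,"turn":0},{"dx":0,"dy":0,"dz":-0.011,"turn":0},{"dx":0,"dy":0,"dz":0,"turn":0}]'
python3 -m inch '[{"dx":0,"dy":0,"dz":0,"turn":0},{"dx":0,"dy":0,"dz":0,"turn":0},{"dx":0,"dy":0,"dz":0,"turn":0},{"dx":0,"dy":0,"dz":0,"turn":0},{"dx":0,"dy":0,"dz":0,"turn":0},{"dx":0,"dy":0,"dz":0,"turn":0},{"dx":0,"dy":0,"dz":0,"turn":0},{"dx":0,"dy":0,"dz":0,"turn":0}]' -1
python3 -c "
from h import *
go(.4445,.3858,.2,120.7)"
```

```text
time: 10.3
eef_pos: [0.6033, 0.0508, 0.0178]
eef_rot: [-0.221, -3.13, 0.001]
contact_force: [0.0, -1.1, -0.4]
gripper_width: 0.0852
grasp_force: 0.0
time: 11.1
eef_pos: [0.6055, 0.0507, 0.0201]
eef_rot: [0.222, 3.133, 0.001]
contact_force: [0.6, -0.6, 5.8]
gripper_width: 0.0529
grasp_force: 66.2
t11.1 TCP [0.6055 0.0507 0.0201] clos 81.9 j7 1.54 w 0.0529 f [ 0.6 -0.6  5.8] SHIFT [-0.161   0.3351  0.1799] TURN 38.8
```

```bash
python3 -m inch '[{"dx":0,"dy":0,"dz":0.03,"turn":0},{"dx":0,"dy":0,"dz":0.04,"turn":0},{"dx":0,"dy":0,"dz":0.05,"turn":0},{"dx":0,"dy":0,"dz":0.05,"turn":0},{"dx":-0.016,"dy":0.035,"dz":0,"turn":4},{"dx":-0.016,"dy":0.03,"dz":0,"turn":4},{"dx":-0.016,"dy":0.03,"dz":0,"turn":4},{"dx":-0.016,"dy":0.03,"dz":0,"turn":4},{"dx":-0.016,"dy":0.03,"dz":0,"turn":4},{"dx":-0.016,"dy":0.03,"dz":0,"turn":4},{"dx":-0.016,"dy":0.03,"dz":0,"turn":4},{"dx":-0.016,"dy":0.03,"dz":0,"turn":4},{"dx":-0.016,"dy":0.03,"dz":0,"turn":4},{"dx":-0.016,"dy":0.03,"dz":0,"turn":3},{"dx":0,"dy":0.03,"dz":0,"turn":0},{"dx":0,"dy":0,"dz":0,"turn":0},{"dx":0,"dy":0,"dz":0,"turn":0}]'
python3 -c "
from h import *
go(.4445,.3858,.103,120.7)"
```

```text
time: 12.8
eef_pos: [0.4437, 0.3857, 0.1881]
eef_rot: [0.839, -3.025, 0.003]
contact_force: [0.1, -0.9, -2.1]
gripper_width: 0.053
grasp_force: 65.5
t12.8 TCP [0.4437 0.3857 0.1881] clos 121.0 j7 1.40 w 0.0530 f [ 0.1 -0.9 -2.1] SHIFT [ 0.0008  0.0001 -0.0851] TURN -0.3
```

```bash
python3 -m inch '[{"dx":0.001,"dy":0,"dz":-0.04,"turn":0},{"dx":0,"dy":0,"dz":-0.025,"turn":0},{"dx":0,"dy":0,"dz":-0.011,"turn":0},{"dx":0,"dy":0,"dz":-0.006,"turn":0},{"dx":0,"dy":0,"dz":-0.003,"turn":0},{"dx":0,"dy":0,"dz":0,"turn":0},{"dx":0,"dy":0,"dz":0,"turn":0}]'
python3 -m inch '[{"dx":0,"dy":0,"dz":0,"turn":0},{"dx":0,"dy":0,"dz":0,"turn":0},{"dx":0,"dy":0,"dz":0,"turn":0},{"dx":0,"dy":0,"dz":0,"turn":0},{"dx":0,"dy":0,"dz":0,"turn":0},{"dx":0,"dy":0,"dz":0,"turn":0},{"dx":0,"dy":0,"dz":0.04,"turn":0},{"dx":0,"dy":0,"dz":0.05,"turn":0},{"dx":0.015,"dy":-0.03,"dz":0,"turn":-4},{"dx":0.02,"dy":-0.04,"dz":0,"turn":-4},{"dx":0.02,"dy":-0.04,"dz":0,"turn":-4},{"dx":0.02,"dy":-0.04,"dz":0,"turn":-4},{"dx":0.02,"dy":-0.04,"dz":0,"turn":-4},{"dx":0.02,"dy":-0.04,"dz":0,"turn":-4},{"dx":0.01,"dy":-0.04,"dz":0,"turn":-4},{"dx":0.01,"dy":-0.04,"dz":0,"turn":-4},{"dx":0.01,"dy":-0.04,"dz":0,"turn":-4},{"dx":0.01,"dy":-0.04,"dz":0,"turn":-4},{"dx":0,"dy":-0.03,"dz":0,"turn":0},{"dx":0,"dy":-0.03,"dz":0,"turn":0}]' 1
python3 -c "
from h import *
I=look('3')
measure('box_blue',[.4445,.386,.11],z=.088)
measure('box_green',[.4445,.386,.06],z=.048)
go(.6012,-.0405,.020,81)
"
```

```text
time: 13.5
eef_pos: [0.4466, 0.3863, 0.1057]
eef_rot: [-0.836, 3.026, 0.002]
contact_force: [1.5, 0.7, -1.7]
gripper_width: 0.0531
grasp_force: 65.5
time: 15.5
eef_pos: [0.6009, -0.066, 0.1944]
eef_rot: [-0.25, -3.132, 0.0]
contact_force: [0.1, -0.6, 0.2]
gripper_width: 0.0856
grasp_force: 0.0
box_blue x0.4487 y0.3863 yaw30.7 xor0.093 ['top', 'side']  top:0.4494,0.3858,30.2 side:0.4487,0.3863,30.7
box_green x0.4425 y0.3850 yaw32.9 xor0.855 ['side'] 
t15.8 TCP [ 0.601  -0.0626  0.1943] clos 81.0 j7 1.64 w 0.0856 f [-1.1  0.8  0. ] SHIFT [ 0.0002  0.0221 -0.1743] TURN -0.0
```

```bash
python3 -m inch '[{"dx":0,"dy":0.023,"dz":-0.02,"turn":0},{"dx":0,"dy":0,"dz":-0.04,"turn":0},{"dx":0,"dy":0,"dz":-0.04,"turn":0},{"dx":0,"dy":0,"dz":-0.035,"turn":0},{"dx":0,"dy":0,"dz":-0.02,"turn":0},{"dx":0,"dy":0,"dz":-0.01,"turn":0},{"dx":0,"dy":0,"dz":-0.008,"turn":0},{"dx":0,"dy":0,"dz":0,"turn":0},{"dx":0,"dy":0,"dz":0,"turn":0}]'
python3 -c "
from h import *
go(.6012,-.0405,.020,81)
"
```

```text
time: 16.7
eef_pos: [0.6019, -0.0411, 0.0226]
eef_rot: [0.248, 3.13, 0.001]
contact_force: [0.2, -0.3, 1.7]
gripper_width: 0.0852
grasp_force: 0.0
t16.7 TCP [ 0.6019 -0.0411  0.0226] clos 80.9 j7 1.70 w 0.0852 f [ 0.2 -0.3  1.7] SHIFT [-0.0007  0.0006 -0.0026] TURN 0.1
```

```bash
python3 -m inch '[{"dx":0,"dy":0,"dz":-0.002,"turn":0},{"dx":0,"dy":0,"dz":0,"turn":0},{"dx":0,"dy":0,"dz":0,"turn":0},{"dx":0,"dy":0,"dz":0,"turn":0},{"dx":0,"dy":0,"dz":0,"turn":0},{"dx":0,"dy":0,"dz":0,"turn":0},{"dx":0,"dy":0,"dz":0,"turn":0},{"dx":0,"dy":0,"dz":0,"turn":0},{"dx":0,"dy":0,"dz":0.03,"turn":0},{"dx":0,"dy":0,"dz":0.04,"turn":0},{"dx":0,"dy":0,"dz":0.05,"turn":0},{"dx":0,"dy":0,"dz":0.05,"turn":0},{"dx":0,"dy":0,"dz":0.01,"turn":0}]' -1
python3 -m inch '[{"dx":-0.01,"dy":0.026,"dz":0,"turn":3},{"dx":-0.01,"dy":0.03,"dz":0,"turn":3},{"dx":-0.01,"dy":0.03,"dz":0,"turn":3},{"dx":-0.01,"dy":0.03,"dz":0,"turn":3},{"dx":-0.01,"dy":0.03,"dz":0,"turn":3},{"dx":-0.01,"dy":0.03,"dz":0,"turn":3},{"dx":-0.01,"dy":0.03,"dz":0,"turn":3},{"dx":-0.01,"dy":0.03,"dz":0,"turn":3},{"dx":-0.01,"dy":0.03,"dz":0,"turn":3},{"dx":-0.01,"dy":0.03,"dz":0,"turn":3},{"dx":-0.01,"dy":0.03,"dz":0,"turn":3},{"dx":-0.015,"dy":0.03,"dz":0,"turn":3},{"dx":-0.015,"dy":0.03,"dz":0,"turn":3},{"dx":-0.017,"dy":0.04,"dz":0,"turn":1},{"dx":0,"dy":0,"dz":0,"turn":0},{"dx":0,"dy":0,"dz":0,"turn":0}]'
python3 -c "
from h import *
go(.4445,.3858,.1425,120.7)"
```

```text
time: 18.0
eef_pos: [0.6042, -0.0421, 0.2056]
eef_rot: [0.249, 3.121, 0.002]
contact_force: [1.2, -0.6, -1.2]
gripper_width: 0.0532
grasp_force: 64.4
time: 19.6
eef_pos: [0.4423, 0.3855, 0.198]
eef_rot: [0.841, -3.024, 0.002]
contact_force: [0.1, -0.7, -1.8]
gripper_width: 0.0531
grasp_force: 64.3
t19.6 TCP [0.4423 0.3855 0.198 ] clos 121.1 j7 1.40 w 0.0531 f [ 0.1 -0.7 -1.8] SHIFT [ 0.0022  0.0003 -0.0555] TURN -0.4
```

```bash
python3 -m inch '[{"dx":0.002,"dy":0,"dz":-0.03,"turn":0},{"dx":0,"dy":0,"dz":-0.015,"turn":0},{"dx":0,"dy":0,"dz":-0.008,"turn":0},{"dx":0,"dy":0,"dz":-0.003,"turn":0},{"dx":0,"dy":0,"dz":0,"turn":0},{"dx":0,"dy":0,"dz":0,"turn":0}]'
python3 -m inch '[{"dx":0,"dy":0,"dz":-0.002,"turn":0},{"dx":0,"dy":0,"dz":0,"turn":0}]'
```

```text
time: 20.2
eef_pos: [0.4466, 0.3851, 0.1443]
eef_rot: [-0.836, 3.027, 0.002]
contact_force: [0.2, -0.1, -0.7]
gripper_width: 0.0529
grasp_force: 64.3
time: 20.4
eef_pos: [0.4467, 0.3855, 0.1425]
eef_rot: [-0.836, 3.026, 0.002]
contact_force: [-0.0, 1.1, 1.5]
gripper_width: 0.0529
grasp_force: 64.6
```

```bash
python3 -m inch '[{"dx":0,"dy":0,"dz":0,"turn":0},{"dx":0,"dy":0,"dz":0,"turn":0},{"dx":0,"dy":0,"dz":0,"turn":0},{"dx":0,"dy":0,"dz":0,"turn":0},{"dx":0,"dy":0,"dz":0,"turn":0},{"dx":0,"dy":0,"dz":0,"turn":0},{"dx":0,"dy":0,"dz":0.04,"turn":0},{"dx":0,"dy":0,"dz":0.04,"turn":0},{"dx":0,"dy":-0.04,"dz":0,"turn":0},{"dx":0,"dy":-0.04,"dz":0,"turn":0},{"dx":0,"dy":-0.04,"dz":0,"turn":0},{"dx":0,"dy":-0.04,"dz":0,"turn":0},{"dx":0,"dy":0,"dz":0,"turn":0}]' 1
cat > m1.py <<'E'
from h import *
I=look('4')
measure('box_red',[.4445,.386,.15],z=.128)
measure('long_right',[.4272,-.2074,.01])
measure('corner_brown',[.5938,-.2487,.01])
measure('corner_gold',[.6133,.2452,.01],cams=('top',))
measure('corner_gold',[.6133,.2452,.01],px=25)
measure('strip',[.4453,-.3951,.01])
ms={}
for c in('top','side'):
    L=seg('tray',c,[.605,.003,.01])
    if L:
        m=L[0]['pixels'].astype(np.uint8); h=cv2.convexHull(cv2.findNonZero(m)); m2=np.zeros_like(m); cv2.fillPoly(m2,[h],1)
        print(c,m.sum(),m2.sum()); ms[c]=m2.astype(np.float32)
p0=[.605,.003,np.radians(-10)]
print('tray',fit('tray',ms,0,p0),[fit('tray',{c:ms[c]},0,p0) for c in ms])
im=cv2.resize(I['top'][120:260,130:410],(800,400),interpolation=cv2.INTER_CUBIC);cv2.imwrite('pics/crop4.png',im[:,:,::-1])
go(.6133,.2452,.1,0)
E
python3 m1.py
```

```text
time: 21.7
eef_pos: [0.4465, 0.2181, 0.2217]
eef_rot: [0.823, -3.031, 0.003]
contact_force: [-0.3, 0.3, 0.4]
gripper_width: 0.0852
grasp_force: 0.0
box_red x0.4474 y0.3875 yaw36.2 xor0.259 ['side'] 
long_right x0.4273 y-0.2073 yaw-201.9 xor0.086 ['top', 'side']  top:0.4272,-0.2072,-201.9 side:0.4283,-0.2074,-201.9
corner_brown x0.5440 y-0.2409 yaw-8.4 xor0.064 ['top', 'side']  top:0.5440,-0.2412,-8.5 side:0.5443,-0.2409,-8.5
corner_gold x0.6116 y0.2451 yaw-85.3 xor0.059 ['top'] 
corner_gold x0.6114 y0.2455 yaw-85.7 xor0.098 ['top', 'side']  top:0.6117,0.2452,-85.5 side:0.6109,0.2480,-85.4
strip x0.4458 y-0.3968 yaw-62.6 xor0.127 ['top', 'side']  top:0.4470,-0.3993,-63.1 side:0.4448,-0.3948,-62.6
top 3168 3272
side 2721 2803
tray (array([ 0.60563254,  0.00231661, -0.17398424]), np.float64(0.04134923964738846)) [(array([ 0.6056516 ,  0.00393368, -0.17581078]), np.float64(0.03680852800607681)), (array([ 0.60579322,  0.00136084, -0.16759704]), np.float64(0.04303424805402756))]
t22.4 TCP [0.4459 0.2249 0.2215] clos 120.9 j7 1.61 w 0.0854 f [-0.5  0.7  0.1] SHIFT [ 0.1674  0.0203 -0.1215] TURN 59.1
```

View pics/crop4.png

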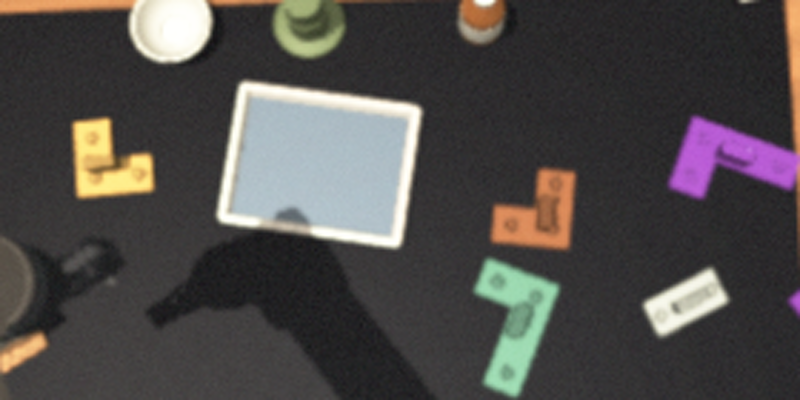

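Red stands on top of the column. Brown has been knocked to x 0.544, so I have its new pose. Tiling in the tray frame:

| Plate | Origin x, y (mm) | Turn |
|---|---|---|
| gold | (31, 56.5) | 180° |
| brown | (-31, 33.5) | 0° |
| long_right | (11, -57.5) | 180° |
| strip | (-22.5, -22.5) | along tray x |

Gold goes first.

```bash
python3 -m inch '[{"dx":0.011,"dy":0.001,"dz":0,"turn":-8},{"dx":0.011,"dy":0.001,"dz":0,"turn":-8},{"dx":0.011,"dy":0.001,"dz":0,"turn":-8},{"dx":0.011,"dy":0.001,"dz":0,"turn":-8},{"dx":0.011,"dy":0.001,"dz":0,"turn":-8},{"dx":0.011,"dy":0.001,"dz":0,"turn":-8},{"dx":0.011,"dy":0.001,"dz":0,"turn":-8},{"dx":0.011,"dy":0.001,"dz":0,"turn":-8},{"dx":0.011,"dy":0.001,"dz":-0.01,"turn":-8},{"dx":0.011,"dy":0.001,"dz":-0.01,"turn":-8},{"dx":0.011,"dy":0.002,"dz":-0.02,"turn":-8},{"dx":0.011,"dy":0.002,"dz":-0.02,"turn":-8},{"dx":0.011,"dy":0.002,"dz":-0.02,"turn":-8},{"dx":0.011,"dy":0.002,"dz":-0.02,"turn":-8},{"dx":0.011,"dy":0.002,"dz":-0.02,"turn":-4.4},{"dx":0,"dy":0,"dz":0,"turn":0},{"dx":0,"dy":0,"dz":0,"turn":0}]' 1
python3 -c "
from h import *
go(.6115,.2455,.014,4.5)"
```

```text
time: 24.15
eef_pos: [0.6106, 0.2447, 0.1013]
eef_rot: [-2.131, -2.309, 0.002]
contact_force: [-0.3, -0.1, 0.1]
gripper_width: 0.0854
grasp_force: 0.0
t24.1 TCP [0.6106 0.2447 0.1013] clos 4.6 j7 -0.05 w 0.0854 f [-0.3 -0.1  0.1] SHIFT [ 0.0009  0.0008 -0.0873] TURN -0.1
```

```bash
python3 -m inch '[{"dx":0.001,"dy":0.001,"dz":-0.03,"turn":0},{"dx":0,"dy":0,"dz":-0.03,"turn":0},{"dx":0,"dy":0,"dz":-0.017,"turn":0},{"dx":0,"dy":0,"dz":-0.01,"turn":0},{"dx":0,"dy":0,"dz":0,"turn":0}]' 1
python3 -m inch '[{"dx":0,"dy":0,"dz":0,"turn":0},{"dx":0,"dy":0,"dz":0,"turn":0},{"dx":0,"dy":0,"dz":0,"turn":0},{"dx":0,"dy":0,"dz":0,"turn":0},{"dx":0,"dy":0,"dz":0,"turn":0},{"dx":0,"dy":0,"dz":0,"turn":0},{"dx":0,"dy":0,"dz":0,"turn":0},{"dx":0,"dy":0,"dz":0,"turn":0},{"dx":0,"dy":0,"dz":0,"turn":0},{"dx":0,"dy":0,"dz":0,"turn":0},{"dx":0,"dy":0,"dz":0,"turn":0},{"dx":0,"dy":0,"dz":0,"turn":0}]' -1
python3 -c "
from h import *
go(.6458,.0528,.1,-99.9)"
```

```text
time: 24.65
eef_pos: [0.6114, 0.2457, 0.0142]
eef_rot: [-2.132, -2.307, 0.001]
contact_force: [0.1, -0.2, 0.1]
gripper_width: 0.0858
grasp_force: 0.0
time: 25.85
eef_pos: [0.6126, 0.246, 0.0151]
eef_rot: [2.132, 2.306, 0.002]
contact_force: [1.5, 0.8, 6.1]
gripper_width: 0.0129
grasp_force: 59.7
t25.9 TCP [0.6126 0.246  0.0151] clos 4.5 j7 -0.00 w 0.0129 f [1.5 0.8 6.1] SHIFT [ 0.0332 -0.1932  0.0849] TURN 75.6
```

```bash
python3 -m inch '[{"dx":0,"dy":0,"dz":0.02,"turn":0},{"dx":0,"dy":0,"dz":0.03,"turn":0},{"dx":0,"dy":0,"dz":0.04,"turn":0},{"dx":0,"dy":-0.01,"dz":0.02,"turn":-7},{"dx":0,"dy":-0.014,"dz":0,"turn":-7.5},{"dx":0,"dy":-0.014,"dz":0,"turn":-7.5},{"dx":0.003,"dy":-0.014,"dz":0,"turn":-7.5},{"dx":0.003,"dy":-0.014,"dz":0,"turn":-7.5},{"dx":0.003,"dy":-0.014,"dz":0,"turn":-7.5},{"dx":0.003,"dy":-0.014,"dz":0,"turn":-7.5},{"dx":0.003,"dy":-0.014,"dz":0,"turn":-7.5},{"dx":0.003,"dy":-0.014,"dz":0,"turn":-7.5},{"dx":0.003,"dy":-0.014,"dz":0,"turn":-7.5},{"dx":0.003,"dy":-0.014,"dz":0,"turn":-7.5},{"dx":0.003,"dy":-0.014,"dz":0,"turn":-7.5},{"dx":0.003,"dy":-0.014,"dz":0,"turn":-7.5},{"dx":0.004,"dy":-0.015,"dz":0,"turn":-7.4},{"dx":0,"dy":0,"dz":0,"turn":0},{"dx":0,"dy":0,"dz":0,"turn":0}]'
python3 -c "
from h import *
go(.6458,.0528,.0205,-99.9)"
```

```text
time: 27.75
eef_pos: [0.6445, 0.0533, 0.123]
eef_rot: [-3.13, 0.268, 0.005]
contact_force: [-0.8, 0.6, -3.3]
gripper_width: 0.0131
grasp_force: 59.0
t27.8 TCP [0.6445 0.0533 0.123 ] clos -99.8 j7 -1.32 w 0.0131 f [-0.8  0.6 -3.3] SHIFT [ 0.0013 -0.0005 -0.1025] TURN -0.1
```

```bash
python3 -m inch '[{"dx":0.001,"dy":0,"dz":-0.035,"turn":0},{"dx":0,"dy":0,"dz":-0.03,"turn":0},{"dx":0,"dy":0,"dz":-0.015,"turn":0},{"dx":0,"dy":0,"dz":-0.008,"turn":0},{"dx":0,"dy":0,"dz":-0.006,"turn":0},{"dx":0,"dy":0,"dz":-0.004,"turn":0},{"dx":0,"dy":0,"dz":-0.002,"turn":0},{"dx":0,"dy":0,"dz":0,"turn":0},{"dx":0,"dy":0,"dz":0,"turn":0}]'
python3 -c "
from h import *
go(.6458,.0528,.0205,-99.9)"
```

```text
time: 28.65
eef_pos: [0.6474, 0.0527, 0.0252]
eef_rot: [-3.13, 0.271, -0.002]
contact_force: [-0.5, -0.3, -4.4]
gripper_width: 0.013
grasp_force: 58.8
t28.6 TCP [0.6474 0.0527 0.0252] clos -99.9 j7 -1.26 w 0.0130 f [-0.5 -0.3 -4.4] SHIFT [-0.0016  0.0001 -0.0047] TURN -0.0
```

Still in free air, about 4 mm up. I'll finish lowering, release, and move on toward brown.

```bash
python3 -m inch '[{"dx":-0.001,"dy":0,"dz":-0.002,"turn":0},{"dx":0,"dy":0,"dz":-0.0015,"turn":0},{"dx":0,"dy":0,"dz":-0.001,"turn":0},{"dx":0,"dy":0,"dz":0,"turn":0}]'
python3 -m inch '[{"dx":0,"dy":0,"dz":0,"turn":0},{"dx":0,"dy":0,"dz":0,"turn":0},{"dx":0,"dy":0,"dz":0,"turn":0},{"dx":0,"dy":0,"dz":0,"turn":0},{"dx":0,"dy":0,"dz":0,"turn":0},{"dx":0,"dy":0,"dz":0.03,"turn":0},{"dx":0,"dy":0,"dz":0.04,"turn":0},{"dx":0,"dy":0,"dz":0.04,"turn":0},{"dx":0,"dy":-0.03,"dz":0,"turn":0},{"dx":-0.015,"dy":-0.04,"dz":0,"turn":0},{"dx":-0.015,"dy":-0.04,"dz":0,"turn":0},{"dx":-0.015,"dy":-0.04,"dz":0,"turn":0},{"dx":-0.015,"dy":-0.04,"dz":0,"turn":0},{"dx":-0.015,"dy":-0.04,"dz":0,"turn":0},{"dx":-0.015,"dy":-0.04,"dz":0,"turn":0},{"dx":-0.01,"dy":-0.02,"dz":0,"turn":1}]' -0.3
cat > m2.py <<'E'
import sys
from h import *
def trel(p,T=(.6056,.0025,-.173)):
    c,s=np.cos(T[2]),np.sin(T[2]);d=p[:2]-np.array(T[:2]);print('   in tray mm',(1000*np.array([c*d[0]+s*d[1],-s*d[0]+c*d[1]])).round(1),'deg %.1f'%((np.degrees(p[2]-T[2])+180)%360-180))
I=look(sys.argv[1])
for a in sys.argv[2:]:
    n,x,y,z=a.split(',');p=measure(n,[float(x),float(y),float(z)+.01],z=float(z))
    if p is not None and float(z)>0:trel(p)
go(0,0,0,-99.9)
E
python3 m2.py 5 corner_gold,.6458,.0528,.006 corner_brown,.544,-.241,0 long_right,.4273,-.2073,0
```

```text
time: 29.05
eef_pos: [0.6459, 0.0528, 0.0211]
eef_rot: [-3.129, 0.271, 0.001]
contact_force: [-3.8, 0.9, 5.5]
gripper_width: 0.0129
grasp_force: 60.3
time: 30.65
eef_pos: [0.5435, -0.2418, 0.1307]
eef_rot: [3.129, -0.251, 0.001]
contact_force: [-1.0, -1.0, -0.4]
gripper_width: 0.0296
grasp_force: 0.0
corner_gold x0.6446 y0.0539 yaw170.1 xor0.119 ['top', 'side']  top:0.6446,0.0537,170.2 side:0.6445,0.0542,167.3
   in tray mm [29.6 57.4] deg 180.0
corner_brown x0.5434 y-0.2409 yaw-6.8 xor0.056 ['side'] 
long_right x0.4277 y-0.2079 yaw-202.6 xor0.176 ['top', 'side']  top:0.4277,-0.2079,-202.6 side:0.4272,-0.2075,-202.5
t31.1 TCP [ 0.5468 -0.2355  0.1297] clos -98.7 j7 -0.84 w 0.0299 f [-0.9 -0.   0.9] SHIFT [-0.5468  0.2355 -0.1297] TURN -1.2
```

```bash
python3 -m inch '[{"dx":-0.003,"dy":-0.005,"dz":-0.02,"turn":0.3},{"dx":0,"dy":0,"dz":-0.03,"turn":0},{"dx":0,"dy":0,"dz":-0.03,"turn":0},{"dx":0,"dy":0,"dz":-0.02,"turn":0},{"dx":0,"dy":0,"dz":-0.01,"turn":0},{"dx":0,"dy":0,"dz":-0.005,"turn":0},{"dx":0,"dy":0,"dz":0,"turn":0},{"dx":0,"dy":0,"dz":0,"turn":0}]' 0.2
python3 -c "
from h import *
go(.5438,-.2409,.014,-98.4)"
```

```text
time: 31.85
eef_pos: [0.5437, -0.2425, 0.016]
eef_rot: [3.132, -0.235, 0.003]
contact_force: [-0.3, 1.1, -0.3]
gripper_width: 0.0513
grasp_force: 0.0
t31.9 TCP [ 0.5437 -0.2425  0.016 ] clos -98.6 j7 -0.72 w 0.0513 f [-0.3  1.1 -0.3] SHIFT [ 0.0001  0.0016 -0.002 ] TURN 0.2
```

```bash
python3 -m inch '[{"dx":0,"dy":0.001,"dz":-0.002,"turn":0},{"dx":0,"dy":0,"dz":0,"turn":0},{"dx":0,"dy":0,"dz":0,"turn":0},{"dx":0,"dy":0,"dz":0,"turn":0},{"dx":0,"dy":0,"dz":0,"turn":0},{"dx":0,"dy":0,"dz":0,"turn":0},{"dx":0,"dy":0,"dz":0,"turn":0},{"dx":0,"dy":0,"dz":0,"turn":0},{"dx":0,"dy":0,"dz":0,"turn":0},{"dx":0,"dy":0,"dz":0,"turn":0}]' -1
python3 -c "
from h import *
go(.5809,.0408,.12,-99.9)"
```

```text
time: 32.85
eef_pos: [0.5433, -0.2411, 0.0136]
eef_rot: [-3.132, 0.235, -0.001]
contact_force: [-0.8, 2.5, 5.7]
gripper_width: 0.0132
grasp_force: 61.7
t32.9 TCP [ 0.5433 -0.2411  0.0136] clos -98.6 j7 -0.72 w 0.0132 f [-0.8  2.5  5.7] SHIFT [0.0376 0.2819 0.1064] TURN -1.3
```

```bash
python3 -m inch '[{"dx":0,"dy":0,"dz":0.02,"turn":0},{"dx":0,"dy":0,"dz":0.03,"turn":0},{"dx":0,"dy":0,"dz":0.04,"turn":0},{"dx":0,"dy":0.02,"dz":0.02,"turn":-0.3},{"dx":0.004,"dy":0.03,"dz":0,"turn":-0.5},{"dx":0.004,"dy":0.03,"dz":0,"turn":-0.5},{"dx":0.005,"dy":0.03,"dz":0,"turn":0},{"dx":0.005,"dy":0.03,"dz":0,"turn":0},{"dx":0.005,"dy":0.03,"dz":0,"turn":0},{"dx":0.005,"dy":0.03,"dz":0,"turn":0},{"dx":0.005,"dy":0.03,"dz":0,"turn":0},{"dx":0.004,"dy":0.03,"dz":0,"turn":0},{"dx":0,"dy":0.022,"dz":0,"turn":0},{"dx":0,"dy":0,"dz":-0.03,"turn":0},{"dx":0,"dy":0,"dz":-0.03,"turn":0},{"dx":0,"dy":0,"dz":0,"turn":0},{"dx":0,"dy":0,"dz":0,"turn":0},{"dx":0,"dy":0,"dz":0,"turn":0}]'
python3 -c "
from h import *
go(.5809,.0408,.0195,-99.9)
for i in range(4):
  look(cams=('top',)); go(.5809,.0408,.0195,-99.9)"
```

```text
time: 34.65
eef_pos: [0.5808, 0.0401, 0.0643]
eef_rot: [3.129, -0.272, 0.003]
contact_force: [-0.3, -0.4, -2.9]
gripper_width: 0.013
grasp_force: 60.3
t34.6 TCP [0.5808 0.0401 0.0643] clos -99.9 j7 -1.24 w 0.0130 f [-0.3 -0.4 -2.9] SHIFT [ 0.0001  0.0007 -0.0448] TURN 0.0
t34.7 TCP [0.581  0.0402 0.0645] clos -99.9 j7 -1.24 w 0.0133 f [-0.8  0.1 -3.7] SHIFT [-0.0001  0.0006 -0.045 ] TURN 0.0
t34.8 TCP [0.581  0.0404 0.0645] clos -99.9 j7 -1.24 w 0.0135 f [-0.2  0.5 -2.9] SHIFT [-0.0001  0.0004 -0.045 ] TURN 0.0
t34.8 TCP [0.5809 0.0405 0.0643] clos -99.9 j7 -1.24 w 0.0132 f [ 0.6  0.4 -4.2] SHIFT [ 0.      0.0003 -0.0448] TURN 0.0
t34.9 TCP [0.5806 0.0406 0.0641] clos -99.9 j7 -1.24 w 0.0135 f [ 0.7  0.5 -4.8] SHIFT [ 0.0003  0.0002 -0.0446] TURN 0.0
```

```bash
python3 -m inch '[{"dx":0,"dy":0,"dz":-0.02,"turn":0},{"dx":0,"dy":0,"dz":-0.012,"turn":0},{"dx":0,"dy":0,"dz":-0.006,"turn":0},{"dx":0,"dy":0,"dz":-0.004,"turn":0},{"dx":0,"dy":0,"dz":-0.003,"turn":0},{"dx":0,"dy":0,"dz":0,"turn":0},{"dx":0,"dy":0,"dz":0,"turn":0}]'

```

```text
time: 35.55
eef_pos: [0.5799, 0.0407, 0.0196]
eef_rot: [-3.129, 0.271, 0.001]
contact_force: [-4.1, 0.4, 5.0]
gripper_width: 0.0132
grasp_force: 61.7
```

```bash
python3 -m inch '[{"dx":0,"dy":0,"dz":0,"turn":0},{"dx":0,"dy":0,"dz":0,"turn":0},{"dx":0,"dy":0,"dz":0,"turn":0},{"dx":0,"dy":0,"dz":0,"turn":0},{"dx":0,"dy":0,"dz":0,"turn":0},{"dx":0,"dy":0,"dz":0.03,"turn":0},{"dx":0,"dy":0,"dz":0.04,"turn":0},{"dx":0,"dy":0,"dz":0.04,"turn":0},{"dx":-0.019,"dy":-0.03,"dz":0,"turn":-1.4},{"dx":-0.019,"dy":-0.03,"dz":0,"turn":-1.4},{"dx":-0.019,"dy":-0.03,"dz":0,"turn":-1.4},{"dx":-0.019,"dy":-0.03,"dz":0,"turn":-1.4},{"dx":-0.019,"dy":-0.03,"dz":0,"turn":-1.4},{"dx":-0.019,"dy":-0.03,"dz":0,"turn":-1.4},{"dx":-0.019,"dy":-0.03,"dz":0,"turn":-2},{"dx":-0.019,"dy":-0.038,"dz":0,"turn":-2},{"dx":0,"dy":0,"dz":0,"turn":0},{"dx":0,"dy":0,"dz":0,"turn":0},{"dx":0,"dy":0,"dz":0,"turn":0}]' -0.3
python3 m2.py 6 corner_brown,.5809,.0408,.006 corner_gold,.6458,.0528,.006 long_right,.4276,-.2077,0 strip,.4458,-.3955,0
```

```text
time: 37.45
eef_pos: [0.4285, -0.2064, 0.1279]
eef_rot: [-3.082, 0.605, 0.0]
contact_force: [0.8, 0.6, 0.1]
gripper_width: 0.0298
grasp_force: 0.0
corner_brown x0.5806 y0.0412 yaw-14.2 xor1.343 ['top', 'side']  top:0.5794,0.0396,-10.2 side:0.6101,0.0193,-47.1
   in tray mm [-31.3  33.8] deg -4.2
corner_gold x0.6451 y0.0531 yaw-190.9 xor0.160 ['top', 'side']  top:0.6442,0.0530,-189.6 side:0.6468,0.0535,-192.3
   in tray mm [30.2 56.6] deg 179.0
long_right x0.4265 y-0.2076 yaw157.9 xor0.065 ['side'] 
strip x0.4463 y-0.3951 yaw114.7 xor0.130 ['top', 'side']  top:0.4462,-0.3959,115.0 side:0.4456,-0.3945,115.1
t38.0 TCP [ 0.428 -0.207  0.128] clos -112.3 j7 -1.03 w 0.0299 f [ 0.4 -0.5  0.3] SHIFT [-0.428  0.207 -0.128] TURN 12.4
```

Brown and gold are in place. I'm already over long_right, so I'll descend and grip.

```bash
python3 -m inch '[{"dx":0,"dy":0,"dz":-0.03,"turn":0},{"dx":0,"dy":0,"dz":-0.03,"turn":0},{"dx":0,"dy":0,"dz":-0.03,"turn":0},{"dx":0,"dy":0,"dz":-0.015,"turn":0},{"dx":0,"dy":0,"dz":-0.009,"turn":0},{"dx":0,"dy":0,"dz":0,"turn":0},{"dx":0,"dy":0,"dz":0,"turn":0}]' 0.2
python3 -m inch '[{"dx":0,"dy":0,"dz":0,"turn":0},{"dx":0,"dy":0,"dz":0,"turn":0},{"dx":0,"dy":0,"dz":0,"turn":0},{"dx":0,"dy":0,"dz":0,"turn":0},{"dx":0,"dy":0,"dz":0,"turn":0},{"dx":0,"dy":0,"dz":0,"turn":0},{"dx":0,"dy":0,"dz":0,"turn":0},{"dx":0,"dy":0,"dz":0,"turn":0},{"dx":0,"dy":0,"dz":0,"turn":0}]' -1
python3 -c "
from h import *
go(.6065,-.056,.12,-99.9)"
```

```text
time: 38.65
eef_pos: [0.4284, -0.2077, 0.0146]
eef_rot: [3.082, -0.607, 0.002]
contact_force: [0.1, -0.7, 1.0]
gripper_width: 0.0515
grasp_force: 0.0
time: 39.55
eef_pos: [0.4284, -0.2077, 0.0148]
eef_rot: [3.082, -0.608, 0.002]
contact_force: [-0.9, 0.0, 6.2]
gripper_width: 0.0131
grasp_force: 59.6
t39.5 TCP [ 0.4284 -0.2077  0.0148] clos -112.3 j7 -0.86 w 0.0131 f [-0.9  0.   6.2] SHIFT [0.1781 0.1517 0.1052] TURN 12.4
```

```bash
python3 -m inch '[{"dx":0,"dy":0,"dz":0.02,"turn":0},{"dx":0,"dy":0,"dz":0.03,"turn":0},{"dx":0,"dy":0,"dz":0.04,"turn":0},{"dx":0.01,"dy":0.01,"dz":0.02,"turn":1},{"dx":0.02,"dy":0.017,"dz":0,"turn":1.4},{"dx":0.02,"dy":0.017,"dz":0,"turn":1.4},{"dx":0.02,"dy":0.017,"dz":0,"turn":1.4},{"dx":0.02,"dy":0.017,"dz":0,"turn":1.4},{"dx":0.02,"dy":0.017,"dz":0,"turn":1.4},{"dx":0.02,"dy":0.017,"dz":0,"turn":1.4},{"dx":0.02,"dy":0.017,"dz":0,"turn":1.4},{"dx":0.02,"dy":0.017,"dz":0,"turn":1.4},{"dx":0.0085,"dy":0.006,"dz":0,"turn":0.2},{"dx":0,"dy":0,"dz":-0.03,"turn":0},{"dx":0,"dy":0,"dz":-0.03,"turn":0},{"dx":0,"dy":0,"dz":0,"turn":0},{"dx":0,"dy":0,"dz":0,"turn":0},{"dx":0,"dy":0,"dz":0,"turn":0},{"dx":0,"dy":0,"dz":0,"turn":0}]'
python3 -c "
from h import *
I=look('7')
measure('long_right',[.6065,-.056,.05],z=.05)
go(.6065,-.056,.0200,-99.9)
"
```

```text
time: 41.45
eef_pos: [0.6074, -0.0556, 0.0655]
eef_rot: [3.13, -0.271, 0.004]
contact_force: [-0.3, -0.3, -5.5]
gripper_width: 0.0134
grasp_force: 59.5
long_right x0.6057 y-0.0554 yaw171.2 xor1.032 ['top', 'side']  top:0.6040,-0.0547,171.4 side:0.6061,-0.0553,171.4
t41.6 TCP [ 0.6068 -0.0552  0.0648] clos -99.9 j7 -1.12 w 0.0130 f [ 0.1 -0.2 -5.8] SHIFT [-0.0003 -0.0008 -0.0448] TURN -0.0
```

View pics/side_7.png

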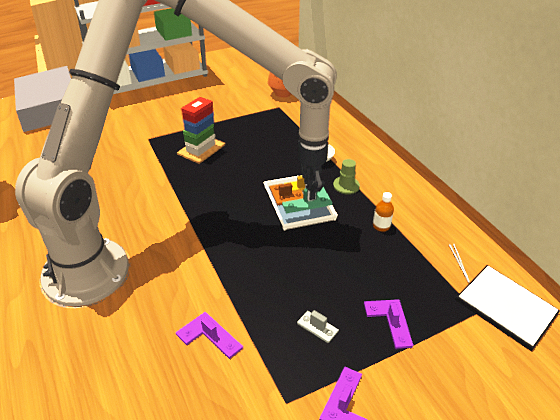

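The side view shows a neat column near (198,130). Brown and gold lie in the tray near (292,188), and the long plate hangs level over its place at (310,205).

```bash
python3 -m inch '[{"dx":0,"dy":-0.0005,"dz":-0.02,"turn":0},{"dx":0,"dy":0,"dz":-0.012,"turn":0},{"dx":0,"dy":0,"dz":-0.006,"turn":0},{"dx":0,"dy":0,"dz":-0.004,"turn":0},{"dx":0,"dy":0,"dz":-0.002,"turn":0},{"dx":0,"dy":0,"dz":-0.001,"turn":0},{"dx":0,"dy":0,"dz":0,"turn":0},{"dx":0,"dy":0,"dz":0,"turn":0}]'

```

```text
time: 42.45
eef_pos: [0.6061, -0.0557, 0.0209]
eef_rot: [-3.128, 0.271, 0.001]
contact_force: [-6.5, 2.7, 6.9]
gripper_width: 0.013
grasp_force: 61.4
```

```bash
python3 -m inch '[{"dx":0,"dy":0,"dz":0,"turn":0},{"dx":0,"dy":0,"dz":0,"turn":0},{"dx":0,"dy":0,"dz":0,"turn":0},{"dx":0,"dy":0,"dz":0,"turn":0},{"dx":0,"dy":0,"dz":0,"turn":0},{"dx":0,"dy":0,"dz":0.03,"turn":0},{"dx":0,"dy":0,"dz":0.04,"turn":0},{"dx":0,"dy":0,"dz":0.04,"turn":0},{"dx":-0.016,"dy":-0.034,"dz":0,"turn":-5.5},{"dx":-0.016,"dy":-0.034,"dz":0,"turn":-5.5},{"dx":-0.016,"dy":-0.034,"dz":0,"turn":-5.5},{"dx":-0.016,"dy":-0.034,"dz":0,"turn":-5.5},{"dx":-0.016,"dy":-0.034,"dz":0,"turn":-5.5},{"dx":-0.016,"dy":-0.034,"dz":0,"turn":-5.5},{"dx":-0.016,"dy":-0.034,"dz":0,"turn":-5.5},{"dx":-0.016,"dy":-0.017,"dz":0.04,"turn":-5.5},{"dx":-0.016,"dy":0,"dz":0,"turn":-5.5},{"dx":-0.016,"dy":0,"dz":0,"turn":-5.5},{"dx":0,"dy":0,"dz":0,"turn":0},{"dx":0,"dy":0,"dz":0,"turn":0}]' -0.3
python3 m2.py 8 corner_brown,.5809,.0408,.006 corner_gold,.6458,.0528,.006 long_right,.6065,-.056,.006 strip,.4458,-.3955,0
python3 -c "
import cv2
a=cv2.imread('pics/top_8.png')[130:270,190:410];cv2.imwrite('pics/crop8.png',cv2.resize(a,(786,500),interpolation=2))"
```

```text
time: 44.45
eef_pos: [0.4469, -0.3105, 0.1689]
eef_rot: [-2.653, 1.683, -0.0]
contact_force: [0.3, 0.3, 0.0]
gripper_width: 0.0299
grasp_force: 0.0
corner_brown x0.5789 y0.0412 yaw-14.3 xor0.525 ['top', 'side']  top:0.5798,0.0415,-10.5 side:0.5677,0.0435,-28.5
   in tray mm [-32.9  33.5] deg -4.4
corner_gold x0.6455 y0.0534 yaw-189.9 xor0.072 ['top'] 
   in tray mm [30.6 57. ] deg 180.0
long_right x0.6041 y-0.0522 yaw169.5 xor5.000 ['top', 'side']  top:0.6049,-0.0563,169.7 side:0.5602,-0.0270,189.6
   in tray mm [  8.  -54.1] deg 179.4
strip x0.4447 y-0.3945 yaw-65.4 xor0.076 ['side'] 
t45.0 TCP [ 0.4465 -0.3107  0.169 ] clos -154.9 j7 -1.51 w 0.0301 f [-0.8 -0.5  0.2] SHIFT [-0.4465  0.3107 -0.169 ] TURN 55.0
```

View pics/crop8.png

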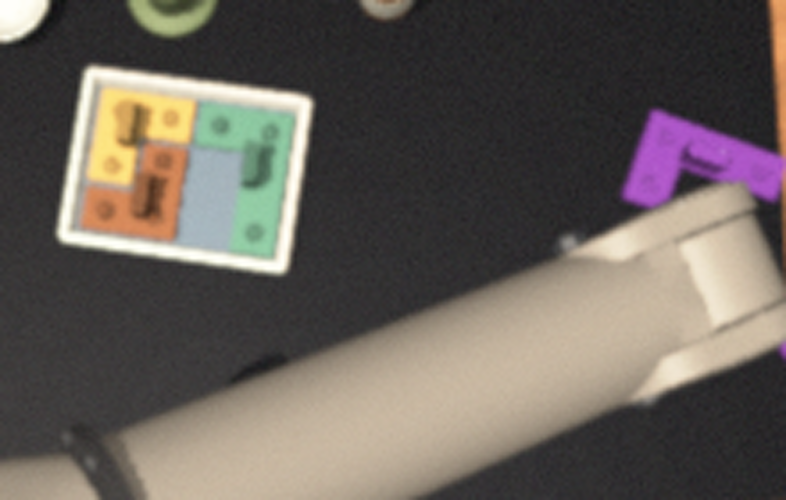

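```bash
python3 -m inch '[{"dx":-0.001,"dy":-0.028,"dz":-0.02,"turn":0},{"dx":0,"dy":-0.028,"dz":-0.02,"turn":0},{"dx":0,"dy":-0.028,"dz":-0.02,"turn":0},{"dx":0,"dy":0,"dz":-0.03,"turn":0},{"dx":0,"dy":0,"dz":-0.03,"turn":0},{"dx":0,"dy":0,"dz":-0.02,"turn":0},{"dx":0,"dy":0,"dz":-0.01,"turn":0},{"dx":0,"dy":0,"dz":-0.005,"turn":0},{"dx":0,"dy":0,"dz":0,"turn":0},{"dx":0,"dy":0,"dz":0,"turn":0}]' 0.4
python3 -m inch '[{"dx":0,"dy":0,"dz":0,"turn":0},{"dx":0,"dy":0,"dz":0,"turn":0},{"dx":0,"dy":0,"dz":0,"turn":0},{"dx":0,"dy":0,"dz":0,"turn":0},{"dx":0,"dy":0,"dz":0,"turn":0},{"dx":0,"dy":0,"dz":0,"turn":0},{"dx":0,"dy":0,"dz":0,"turn":0},{"dx":0,"dy":0,"dz":0,"turn":0},{"dx":0,"dy":0,"dz":0,"turn":0}]' -1
python3 -c "
from h import *
go(.5800,-.0156,.12,-99.9)"
```

```text
time: 45.95
eef_pos: [0.446, -0.3953, 0.0151]
eef_rot: [2.651, -1.685, 0.003]
contact_force: [1.0, -0.6, 0.6]
gripper_width: 0.0595
grasp_force: 0.0
time: 46.85
eef_pos: [0.4456, -0.395, 0.0146]
eef_rot: [2.651, -1.686, 0.001]
contact_force: [-0.0, 0.8, 5.2]
gripper_width: 0.0129
grasp_force: 59.3
t46.9 TCP [ 0.4456 -0.395   0.0146] clos -154.9 j7 -1.29 w 0.0129 f [-0.   0.8  5.2] SHIFT [0.1344 0.3794 0.1054] TURN 55.0
```

```bash
python3 -m inch '[{"dx":0,"dy":0,"dz":0.02,"turn":0},{"dx":0,"dy":0,"dz":0.03,"turn":0},{"dx":0,"dy":0,"dz":0.04,"turn":0},{"dx":0.004,"dy":0.019,"dz":0.02,"turn":3},{"dx":0.013,"dy":0.03,"dz":0,"turn":4},{"dx":0.013,"dy":0.03,"dz":0,"turn":4},{"dx":0.013,"dy":0.03,"dz":0,"turn":4},{"dx":0.013,"dy":0.03,"dz":0,"turn":4},{"dx":0.013,"dy":0.03,"dz":0,"turn":4},{"dx":0.013,"dy":0.03,"dz":0,"turn":4},{"dx":0.013,"dy":0.03,"dz":0,"turn":4},{"dx":0.013,"dy":0.03,"dz":0,"turn":4},{"dx":0.013,"dy":0.03,"dz":0,"turn":4},{"dx":0.013,"dy":0.03,"dz":0,"turn":4},{"dx":0,"dy":0.03,"dz":0,"turn":4},{"dx":0,"dy":0.03,"dz":0,"turn":4},{"dx":0,"dy":0,"dz":0,"turn":4},{"dx":0,"dy":0,"dz":0,"turn":0},{"dx":0,"dy":0,"dz":0,"turn":0}]'
python3 -c "
from h import *
go(.5800,-.0156,.02,-99.9)"
```

```text
time: 48.75
eef_pos: [0.579, -0.0166, 0.1244]
eef_rot: [3.129, -0.275, -0.0]
contact_force: [-0.2, 0.3, -2.7]
gripper_width: 0.0133
grasp_force: 59.0
t48.8 TCP [ 0.579  -0.0166  0.1244] clos -100.0 j7 -1.23 w 0.0133 f [-0.2  0.3 -2.7] SHIFT [ 0.001   0.001  -0.1044] TURN 0.1
```

```bash
python3 -m inch '[{"dx":0.001,"dy":0.001,"dz":-0.03,"turn":0},{"dx":0,"dy":0,"dz":-0.03,"turn":0},{"dx":0,"dy":0,"dz":-0.02,"turn":0},{"dx":0,"dy":0,"dz":-0.008,"turn":0},{"dx":0,"dy":0,"dz":0,"turn":0},{"dx":0,"dy":0,"dz":0,"turn":0},{"dx":0,"dy":0,"dz":0,"turn":0}]'
python3 -c "
from h import *
I=look('9')
L=seg('strip','side',[.58,-.0156,.04]);print(len(L))
go(.5800,-.0156,.02,-99.9)
im=cv2.resize(I['side'][150:250,230:370],(700,500),interpolation=2);cv2.imwrite('pics/crop9.png',im[:,:,::-1])
"
```

```text
time: 49.45
eef_pos: [0.5814, -0.0152, 0.0374]
eef_rot: [3.13, -0.272, 0.004]
contact_force: [-0.4, 0.6, -2.9]
gripper_width: 0.0129
grasp_force: 58.8
1
t49.6 TCP [ 0.581  -0.0147  0.0369] clos -99.9 j7 -1.15 w 0.0131 f [ 0.4 -0.2 -3.8] SHIFT [-0.001  -0.0009 -0.0169] TURN -0.0
```

View pics/crop9.png

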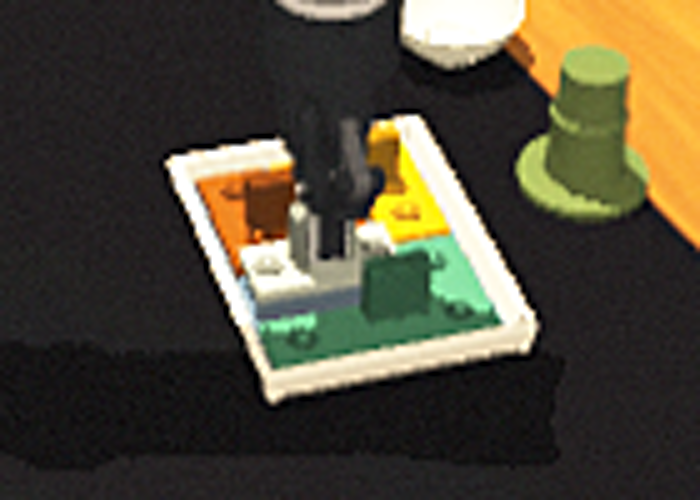

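The crop shows the strip hanging level above its slot, clear of its neighbours. I'll lower it.

```bash
python3 -m inch '[{"dx":-0.0007,"dy":-0.0007,"dz":-0.008,"turn":0},{"dx":0,"dy":0,"dz":-0.004,"turn":0},{"dx":0,"dy":0,"dz":-0.003,"turn":0},{"dx":0,"dy":0,"dz":-0.002,"turn":0},{"dx":0,"dy":0,"dz":0,"turn":0},{"dx":0,"dy":0,"dz":0,"turn":0}]'

```

```text
time: 50.2
eef_pos: [0.5791, -0.0152, 0.0205]
eef_rot: [-3.128, 0.271, 0.003]
contact_force: [-5.7, 2.3, 12.3]
gripper_width: 0.0128
grasp_force: 61.3
```

```bash
python3 -m inch '[{"dx":0,"dy":0,"dz":0,"turn":0},{"dx":0,"dy":0,"dz":0,"turn":0},{"dx":0,"dy":0,"dz":0,"turn":0},{"dx":0,"dy":0,"dz":0,"turn":0},{"dx":0,"dy":0,"dz":0,"turn":0},{"dx":0,"dy":0,"dz":0.03,"turn":0},{"dx":0,"dy":0,"dz":0.04,"turn":0},{"dx":0,"dy":0,"dz":0.04,"turn":0},{"dx":-0.01,"dy":-0.04,"dz":0.02,"turn":0},{"dx":-0.01,"dy":-0.04,"dz":0,"turn":0},{"dx":-0.01,"dy":-0.04,"dz":0,"turn":0},{"dx":-0.01,"dy":-0.04,"dz":0,"turn":0},{"dx":-0.01,"dy":-0.04,"dz":0,"turn":0},{"dx":-0.01,"dy":-0.04,"dz":0,"turn":0},{"dx":-0.01,"dy":-0.04,"dz":0,"turn":0},{"dx":-0.01,"dy":-0.02,"dz":0,"turn":0},{"dx":0,"dy":0,"dz":0,"turn":0},{"dx":0,"dy":0,"dz":0,"turn":0}]' -0.3
python3 m2.py 10 corner_brown,.5809,.0408,.006 corner_gold,.6458,.0528,.006 long_right,.6065,-.056,.006 strip,.58,-.0156,.006 box_red,.4445,.3858,.128 box_blue,.4445,.3858,.088 column,.4445,.3858,0
python3 -c "
import cv2,numpy as np
t=cv2.imread('pics/top_10.png');s=cv2.imread('pics/side_10.png')
f=lambda a:cv2.resize(a,(400,300),interpolation=2)
cv2.imwrite('pics/crop10.png',np.vstack([np.hstack([f(t[133:223,182:302]),f(s[160:243,245:355])]),np.hstack([f(t[180:270,80:200]),f(s[85:175,140:260])])]))"
```

```text
time: 52.0
eef_pos: [0.4996, -0.3153, 0.1489]
eef_rot: [-3.129, 0.273, -0.0]
contact_force: [-0.4, 1.1, -0.4]
gripper_width: 0.0302
grasp_force: 0.0
corner_brown x0.5804 y0.0419 yaw-10.2 xor0.228 ['top', 'side']  top:0.5805,0.0409,-10.6 side:0.5811,0.0440,-11.2
   in tray mm [-31.6  34.4] deg -0.2
corner_gold x0.6448 y0.0530 yaw167.6 xor0.277 ['top', 'side']  top:0.6448,0.0518,169.2 side:0.6453,0.0550,166.0
   in tray mm [29.9 56.5] deg 177.5
long_right x0.6053 y-0.0561 yaw-189.7 xor0.597 ['top', 'side']  top:0.6054,-0.0567,-189.7 side:0.6014,-0.0441,-179.4
   in tray mm [  9.8 -57.8] deg -179.8
strip x0.5767 y-0.0149 yaw-191.8 xor0.236 ['top', 'side']  top:0.5763,-0.0153,-191.1 side:0.5763,-0.0132,-190.9
   in tray mm [-25.5 -22.2] deg 178.2
box_red x0.4475 y0.3861 yaw-147.4 xor0.095 ['top', 'side']  top:0.4475,0.3856,-149.7 side:0.4473,0.3880,-145.4
   in tray mm [-221.8  350.6] deg -137.5
box_blue x0.4457 y0.3823 yaw-151.0 xor2.300 ['top', 'side']  top:0.4457,0.3823,-151.0 side:0.4453,0.3820,-144.6
   in tray mm [-222.9  346.6] deg -141.1
column x0.4450 y0.3829 yaw209.7 xor0.622 ['top', 'side']  top:0.4450,0.3829,209.7 side:0.4450,0.3816,208.8
t52.8 TCP [ 0.4997 -0.3155  0.149 ] clos -99.9 j7 -0.74 w 0.0301 f [ 0.2 -0.1  0.9] SHIFT [-0.4997  0.3155 -0.149 ] TURN 0.0
```

View pics/crop10.png

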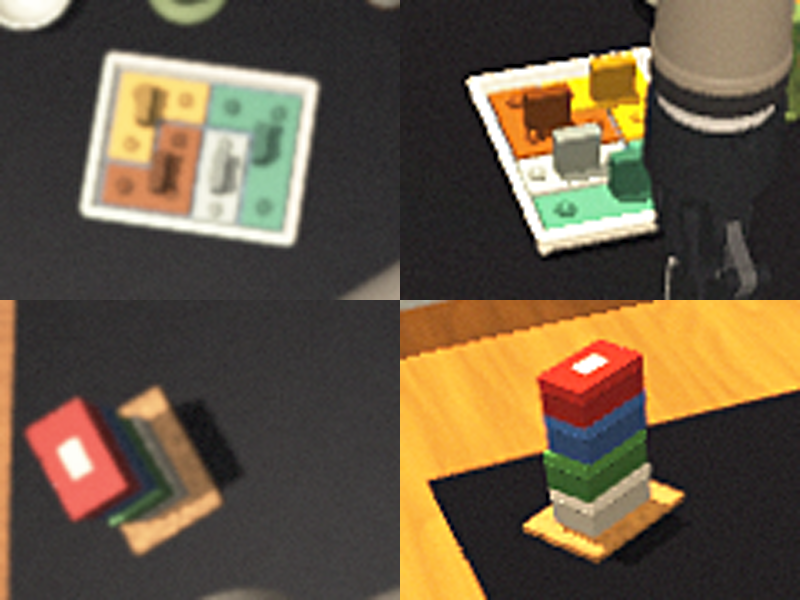

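All plates lie in their cells, the column is square, and the bystanders look unmoved. The strip sits about 3 mm toward the -x wall, so I'll re-grip it and nudge it 2.5 mm inwards.

```bash
python3 -m inch '[{"dx":0.01,"dy":0.04,"dz":0,"turn":0},{"dx":0.01,"dy":0.04,"dz":0,"turn":0},{"dx":0.01,"dy":0.04,"dz":0,"turn":0},{"dx":0.01,"dy":0.04,"dz":0,"turn":0},{"dx":0.01,"dy":0.04,"dz":0,"turn":0},{"dx":0.01,"dy":0.04,"dz":0,"turn":0},{"dx":0.01,"dy":0.04,"dz":0,"turn":0},{"dx":0.008,"dy":0.02,"dz":-0.02,"turn":0},{"dx":0,"dy":0,"dz":-0.03,"turn":0},{"dx":0,"dy":0,"dz":-0.03,"turn":0},{"dx":0,"dy":0,"dz":0,"turn":0},{"dx":0,"dy":0,"dz":0,"turn":0}]' -0.3
python3 -c "
from h import *
go(.578,-.0152,.021,-99.9)"
```

```text
time: 54.0
eef_pos: [0.5777, -0.0159, 0.0694]
eef_rot: [3.129, -0.272, -0.0]
contact_force: [-0.5, 0.3, -0.1]
gripper_width: 0.0299
grasp_force: 0.0
t54.0 TCP [ 0.5777 -0.0159  0.0694] clos -99.9 j7 -1.18 w 0.0299 f [-0.5  0.3 -0.1] SHIFT [ 0.0003  0.0007 -0.0484] TURN 0.0
```

```bash
python3 -m inch '[{"dx":0,"dy":0.0005,"dz":-0.025,"turn":0},{"dx":0,"dy":0,"dz":-0.015,"turn":0},{"dx":0,"dy":0,"dz":-0.008,"turn":0},{"dx":0,"dy":0,"dz":0,"turn":0},{"dx":0,"dy":0,"dz":0,"turn":0}]' -0.3
python3 -m inch '[{"dx":0,"dy":0,"dz":0,"turn":0},{"dx":0,"dy":0,"dz":0,"turn":0},{"dx":0,"dy":0,"dz":0,"turn":0},{"dx":0,"dy":0,"dz":0,"turn":0},{"dx":0,"dy":0,"dz":0,"turn":0},{"dx":0,"dy":0,"dz":0,"turn":0}]' -1
python3 -m inch '[{"dx":0.001,"dy":0,"dz":0,"turn":0},{"dx":0.001,"dy":0,"dz":0,"turn":0},{"dx":0.0007,"dy":-0.0005,"dz":0,"turn":0},{"dx":0,"dy":0,"dz":-0.001,"turn":0},{"dx":0,"dy":0,"dz":0,"turn":0}]'
```

```text
time: 54.5
eef_pos: [0.5782, -0.0152, 0.0218]
eef_rot: [3.13, -0.271, 0.002]
contact_force: [-0.5, 0.0, 0.0]
gripper_width: 0.0303
grasp_force: 0.0
time: 55.1
eef_pos: [0.5785, -0.0152, 0.0221]
eef_rot: [-3.13, 0.271, -0.003]
contact_force: [-0.4, 0.1, 5.9]
gripper_width: 0.013
grasp_force: 60.9
time: 55.6
eef_pos: [0.5785, -0.0152, 0.0221]
eef_rot: [-3.127, 0.271, 0.007]
contact_force: [-10.2, 2.7, 21.2]
gripper_width: 0.0133
grasp_force: 63.3
```

```bash
python3 -m inch '[{"dx":0,"dy":0,"dz":0.002,"turn":0},{"dx":0,"dy":0,"dz":0.001,"turn":0},{"dx":0,"dy":0,"dz":0,"turn":0}]'
python3 -m inch '[{"dx":0,"dy":0,"dz":-0.001,"turn":0},{"dx":0,"dy":0,"dz":0,"turn":0},{"dx":0,"dy":0,"dz":0,"turn":0}]'
```

```text
time: 55.9
eef_pos: [0.5801, -0.0151, 0.0225]
eef_rot: [3.13, -0.27, -0.001]
contact_force: [0.2, 0.5, -3.8]
gripper_width: 0.013
grasp_force: 59.7
time: 56.2
eef_pos: [0.5801, -0.0151, 0.0221]
eef_rot: [-3.129, 0.271, 0.001]
contact_force: [-2.5, 0.5, 3.0]
gripper_width: 0.0133
grasp_force: 60.7
```

The strip lifted, shifted about 2 mm and came down again. I'll release, retreat and do the final check.

```bash
python3 -m inch '[{"dx":0,"dy":0,"dz":0,"turn":0},{"dx":0,"dy":0,"dz":0,"turn":0},{"dx":0,"dy":0,"dz":0,"turn":0},{"dx":0,"dy":0,"dz":0,"turn":0},{"dx":0,"dy":0,"dz":0,"turn":0},{"dx":0,"dy":0,"dz":0.03,"turn":0},{"dx":0,"dy":0,"dz":0.04,"turn":0},{"dx":0,"dy":0,"dz":0.05,"turn":0},{"dx":-0.02,"dy":0.04,"dz":0.05,"turn":0},{"dx":-0.02,"dy":0.05,"dz":0,"turn":0},{"dx":-0.02,"dy":0.05,"dz":0,"turn":0},{"dx":-0.02,"dy":0.05,"dz":0,"turn":0},{"dx":-0.02,"dy":0.04,"dz":0,"turn":0},{"dx":0,"dy":0,"dz":0,"turn":0},{"dx":0,"dy":0,"dz":0,"turn":0}]' -0.3
python3 m2.py 11 corner_brown,.5809,.0408,.006 corner_gold,.6458,.0528,.006 long_right,.6065,-.056,.006 strip,.58,-.0156,.006
python3 -c "
import cv2,numpy as np
t=cv2.imread('pics/top_11.png');s=cv2.imread('pics/side_11.png')
f=lambda a:cv2.resize(a,(400,300),interpolation=2)
cv2.imwrite('pics/crop11.png',np.vstack([np.hstack([f(t[133:223,182:302]),f(s[160:243,245:355])]),np.hstack([f(t),f(s)])]))"
```

```text
time: 57.7
eef_pos: [0.4892, 0.195, 0.1792]
eef_rot: [3.13, -0.265, 0.0]
contact_force: [0.4, -0.5, -0.3]
gripper_width: 0.0304
grasp_force: 0.0
corner_brown x0.5810 y0.0418 yaw-8.3 xor0.185 ['top', 'side']  top:0.5810,0.0403,-9.4 side:0.5814,0.0458,-7.5
   in tray mm [-30.9  34.4] deg 1.7
corner_gold x0.6454 y0.0531 yaw-190.5 xor0.213 ['top', 'side']  top:0.6456,0.0530,-190.1 side:0.6455,0.0531,-190.6
   in tray mm [30.5 56.7] deg 179.5
long_right x0.6055 y-0.0544 yaw-189.1 xor0.150 ['top', 'side']  top:0.6052,-0.0559,-188.4 side:0.6072,-0.0490,-189.6
   in tray mm [  9.7 -56.1] deg -179.2
strip x0.5797 y-0.0136 yaw171.7 xor0.252 ['top', 'side']  top:0.5796,-0.0137,171.5 side:0.5798,-0.0136,172.7
   in tray mm [-22.8 -20.4] deg -178.4
t58.2 TCP [0.49   0.1931 0.1793] clos -100.0 j7 -1.66 w 0.0301 f [-0.2 -0.1  0.3] SHIFT [-0.49   -0.1931 -0.1793] TURN 0.1
```

View pics/crop11.png

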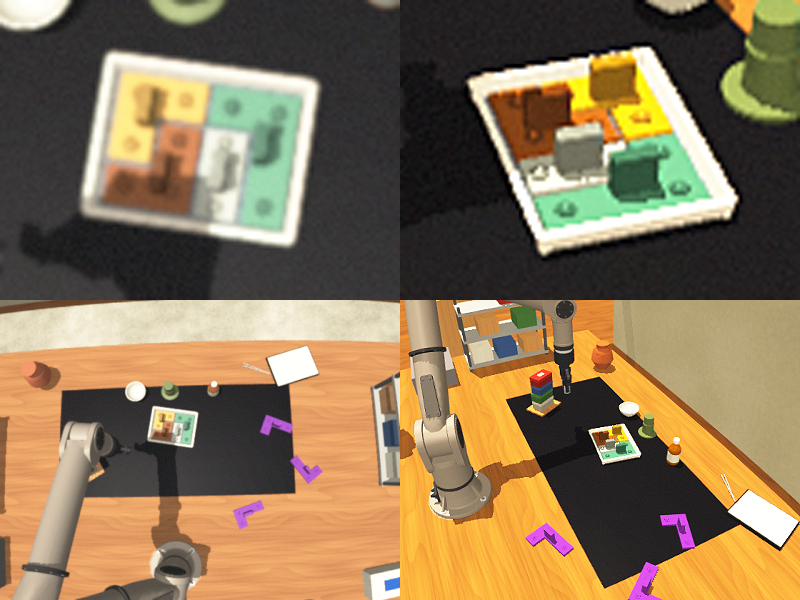

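All four plates are flat in the tray with even gaps. The three boxes are stacked on the column, the bystanders are undisturbed, and the gripper is clear. I'll hand it in.

```bash
python3 -c "
from rig import workorder
print(workorder.job_done())"
```

```text
the job is handed in; nothing more can be done
None
```

I handed the job in at about 58 s: the green, blue and red boxes are stacked on the column, all four plates lie side by side in the tray, and the final pictures show the bottle, axle cap and dish where they were; the hand-in returned no verdict.

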